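# Stir the ball sample and hold it up to the analyser camera

### The job

Stir the ceramic balls in the analyser's glass sample cup with the steel rod, using the rod and never the fingers on the balls, until every ball has shifted to a clearly new place, then stand the rod back in its holder. After that swing the analyser's cam lever up until the lift table carries the cup to its highest point, and finish while still holding the lever there: it is sprung and falls back when let go, and the table sinks again if the lever goes well past upright. Keep the balls in the cup and the cup in its nest, and leave the other things on the bench where they are.

Things in the scene. Friction and masses are not known exactly. Their poses are not given: they have to be found in the camera images.
- analyser: grey bench analyser, fixed. Origin on the bench straight below the middle of the lift table (and cup); x from its front to its back (away from the operator), y to its left, z up. Housing 260 x 190 x 290 mm plus carrying handle (to 345 mm) at the left: right flank at y = +120 mm, x -40 to +220 mm. Under the cup: an open lift frame, 150 mm long in x, right edge at y = -70 mm, with the cam
- lens (a point): lower end of the analyser's black camera barrel, 40 mm thick, which slants down from the housing's flank towards the cup; the lens is about 75 mm to the left of the cup's axis and 155 mm above the bench, the barrel's root at the flank reaches up to 215 mm
- nest (a point): middle of the nest floor of the round aluminium lift table (116 mm in diameter) on which the cup stands: 78 mm above the bench at rest, 93 mm at its highest. The table only moves straight up and down, driven by the cam: height above rest = 15 mm * sin(lever angle). A lip 5 mm high round the nest keeps the cup in
- lever (a joint): angle (rad) of the steel cam lever on the right of the lift frame: 0 = level, pointing to the front (-x of the analyser), where it rests; grows as the grip is swung up and over towards the back; pi/2 = upright = table highest; it stops at 2.2, the table sunk again. A return spring pulls it to 0: 2 to 4 N at the grip raise and hold it
- grip (a point): middle of the lever's grip: a black plastic sleeve, 18 mm thick, 56 mm long, that turns freely on a pin at the lever's end and sticks out sideways from the arm to the right, level and parallel to the shaft, 120 mm from it. At rest it is 50 mm above the bench, 120 mm in front of and 120 mm to the right of the cup's axis; upright 170 mm above the bench. The arm is 35 mm to the left of this point
- shaft (a point): point on the lever's turning axis, abreast of the middle of the grip (which swings about it in an upright circle of radius 120 mm), 50 mm above the bench. The axis is level, along y of the analyser
- cup: loose clear glass sample cup standing in the lift table's nest. Origin: middle of its underside, z up. Outer diameter 92 mm, height 50 mm, wall 4 mm, floor 5 mm thick, open top; the inside is 84 mm in diameter and 45 mm deep
- ball0_center (a point): centre of one of six loose white ceramic balls in the cup, each 19 mm in diameter, 13 g, in a single layer
- ball1_center (a point): centre of one of six loose white ceramic balls in the cup, each 19 mm in diameter, 13 g, in a single layer
- ball2_center (a point): centre of one of six loose white ceramic balls in the cup, each 19 mm in diameter, 13 g, in a single layer
- ball3_center (a point): centre of one of six loose white ceramic balls in the cup, each 19 mm in diameter, 13 g, in a single layer
- ball4_center (a point): centre of one of six loose white ceramic balls in the cup, each 19 mm in diameter, 13 g, in a single layer
- ball5_center (a point): centre of one of six loose white ceramic balls in the cup, each 19 mm in diameter, 13 g, in a single layer
- rod: loose stirring rod, standing upright with its foot in the holder. Origin: middle of its lower end, z along the rod towards the handle. Steel rod 10 mm thick; the top 55 mm is a grey plastic handle 16 mm thick; 170 mm long in all, about 80 g
- rod_tip (a point): middle of the rod's flat lower end, the same as the rod's origin
- rod_grip (a point): middle of the rod's handle, 145 mm above its lower end, where it is best gripped
- holder: white plastic block 70 x 70 x 70 mm fixed to the bench, the rod's holder, with one vertical hole in the middle of its top: 18 mm wide, mouth chamfered by 4 mm, 60 mm deep (its floor is 10 mm above the bench). Origin: middle of its underside, z up
- sample_bottle: bystander: white bottle with blue cap, 62 mm wide, 150 mm tall. Origin: middle of its underside
- amber_jar: bystander: brown jar with black cap, 56 mm wide, 75 mm tall. Origin: middle of its underside
- dish: bystander: white bowl, 84 mm wide, 30 mm tall. Origin: middle of its underside
- logbook: bystander: closed logbook 150 x 210 x 14 mm. Origin: middle of its underside
- spatula: bystander: small spatula 170 mm long lying on the bench
- vial: bystander: small glass vial with white cap, 32 mm wide, 60 mm tall. Origin: middle of its underside
Mind the look-alikes: they are no part of the job. What is shaped like the holder but red or yellow is not meant.

How it is judged:
By the outcome, as a careful person would: the job done as asked, in the order asked, and still so for the second after the job is handed in, while the arm keeps its last pose, push and grip.
It also fails if it takes over 64 s, if anything falls off the work surface, if the arm or the gripper's body presses on something with over 40 N, if the wrist force passes 120 N, or if a joint passes its speed limit or range.

### The arm

A 6-joint arm with a two-finger parallel gripper is mounted at the origin on the work surface. World frame = base frame: x ahead of the robot, y to its left, z up, the work surface at z = 0. Lengths are in mm, angles in degrees, forces in N, time in s.
With the tool pointing down it reaches from about 350 to 850 mm from the base axis. Payload 8.1 kg.
Tool frame: the origin (TCP) lies midway between the tips of the shut fingers; the grasp point (between the pads) lies 19 mm behind it (hold_point_z is the distance from the TCP to the grasp point, in mm); z points along the fingers, y is the direction in which the jaws open and shut (so a half turn about z gives the same grasp; the last joint's range is limited). The gripper opens to 85 mm and grips with 20 to 120 N. Pads are 22 mm wide; open, the fingers measure 114 mm over their backs; the gripper's body (76 mm by 85 mm) begins 54 mm behind the grasp point. The pads swing forward as they close: fully open they stand 13 mm farther back than shut.
Start: joints at [65.008, 7.471, 85.268, -0, 87.261, -4.893], TCP at [206.168, 563.471, 231.292] pointing down, gripper open.
Joint ranges: [-169.43, 169.43], [-51.17, 129.36], [1.28, 143.12], [-76.62, 256.62], [0, 156.53], [-152.29, 152.29]. Speed limits (degrees/s): [136.94, 136.94, 159.86, 180, 180, 180].

### API

Orientations are given as [roll, pitch, yaw] about the fixed x, y, z axes, in that order (R = Rz(yaw) Ry(pitch) Rx(roll)).
In Python, from bench import sense, snapshot, camera_params, hand_in, hold_point_z gives the robot as it stands.
- The arm moves only by the tool servo_tool, never from a script. Its argument "motion" is a list of rows, each a list of 7 numbers: the finger opening in mm, from 0 to 85.4, then the shift along the tool's x, y, z in mm, then the turn, a rotation vector about the tool's x, y, z in rad. A call has 1 to 10 rows; each row shifts and turns the pose as measured when the row begins, along the tool's axes as they then stand; what a row does not reach is not made up. A row lasts 1/10 s, in which the tool goes at most 50 mm and 8.59 degrees, less where a joint would pass 70% of its speed; a pose out of reach is approached as far as the arm can. A call with a gripper value outside its range is refused whole. The fingers move at their own pace and stop on an object; "force" is the grip in N (left out, the last holds). Time passes only in rows, so rows that do not move let the fingers close. It gives the time, the measured TCP pose, the force and the opening at its end, in the units of the state.
- sense(): the state, without advancing time (a new reading comes with each control period).
- snapshot(name): name is "scene" or "top" or "wrist"; returns the picture (384x512x3 uint8, blue, green, red); there is no depth.
- camera_params(name): a dict with "fx", "fy", "cx", "cy" (pixels), "D" ([k1, k2, p1, p2, k3] as OpenCV has them; the pictures are not rectified), "R" (3x3) and "t" (3): a world point X has camera coordinates R X + t; the wrist camera has in their place "tool_from_camera" (4x4, takes a point from camera to tool coordinates, whose origin is the TCP and whose axes are the flange's). Camera axes: x right, y down, z forward; pixel columns grow to the right and rows downward; lengths in mm; the calibration is good to about 2 mm. A picture is of the moment at which its call begins: read the wrist's pose just before it. camera_params takes no time and is no camera call.
- hand_in(): hands the job in, once; it reports no verdict.
The state is a dict: "time": time; "joint_pos": joint angles; "qd": joint speeds; "joint_efforts": joint torques, N m; "tool_pos": TCP position; "tcp_rot": TCP orientation; "ft_force": force on the tool from outside, world axes, zero at the start; "wrist_torque": the same for the moment, N m; "finger_gap": finger opening in mm.
Only numpy, scipy, OpenCV 4.12 (cv2) and the standard library are available. Lean on these libraries where they do the work, as an engineer would, in place of code of your own. Each camera call takes 0.05 s, during which the arm holds its last target. There are 200 camera calls.

## Working session

There is one attempt and no reset: what is moved stays moved. The work goes in short steps, Python scripts to look and compute and a tool call to move; the robot and the scene stay as the last step left them, time stands still between calls to the robot, and variables do not carry over. Pictures are saved under pics/ and viewed, about 8 in all and at most 12, crops included, and the job is handed in when it is done.

Besides the shell and the picture viewer there is one more tool, called after "Call:" by a JSON object that holds its "api" and its "payload". servo_tool: Moves the arm, as the interface text tells. Its arguments: {"type":"object","properties":{"motion":{"type":"array"},"force":{"type":"number"}},"required":["motion"]}

```bash
mkdir -p pics
python3 - <<'E'
from bench import *
import cv2,numpy as np
print(sense(),hold_point_z)
for n in("scene","top","wrist"):
    print(n,camera_params(n))
a=snapshot("scene");b=snapshot("top")
cv2.imwrite("pics/scene0.png",a);cv2.imwrite("pics/top0.png",b)
E
```

```text
{'time': 0.0, 'joint_pos': array([ 6.50073795e+01,  7.51451911e+00,  8.53307351e+01, -1.22335625e-03,
        8.72612268e+01, -4.89271753e+00]), 'qd': array([-0.02400803,  0.0170685 , -0.014466  ,  0.03804678, -0.0408279 ,
       -0.07187623]), 'joint_efforts': array([ 6.35672623e-04, -5.69393742e+01, -5.00555348e+01, -1.58427383e-04,
        1.45829382e-02,  1.00303151e-05]), 'tool_pos': array([205.94120672, 562.95547021, 230.23661926]), 'tcp_rot': array([-1.79893803e+02, -7.86439340e-03,  1.59900149e+02]), 'ft_force': array([ 0.27687125, -0.63371648,  0.25042771]), 'wrist_torque': array([-0.00942543,  0.08524208, -0.04830661]), 'finger_gap': 85.03085177326592} 18.700000000000003
scene {'fx': 356.19338977203654, 'fy': 356.19338977203654, 'cx': 257.71219809806854, 'cy': 192.547198103381, 'D': array([-0.07923719,  0.        ,  0.        ,  0.        ,  0.        ]), 'R': array([[-0.14963714,  0.98873237, -0.00412564],
       [ 0.5346493 ,  0.07740373, -0.84152171],
       [-0.83172042, -0.12812867, -0.54020754]]), 't': array([ 115.51745027, -221.46839904, 1525.79185985])}
top {'fx': 4
[... 228 characters left out ...]
      [-0.99324497, -0.00893064, -0.11569217],
       [ 0.11581855, -0.0152413 , -0.99315345]]), 't': array([ -55.49299335,  577.82495713, 1512.73982251])}
wrist {'fx': 331.1149385364745, 'fy': 331.1149385364745, 'cx': 259.65652001395256, 'cy': 192.81625570037735, 'D': array([0.01609523, 0.        , 0.        , 0.        , 0.        ]), 'tool_from_camera': array([[-1.04776704e-03, -9.46943731e-01, -3.21397687e-01,
         8.26936127e+01],
       [ 9.99999436e-01, -9.37136212e-04, -4.98918317e-04,
        -4.12745312e-01],
       [ 1.71254161e-04, -3.21398029e-01,  9.46944179e-01,
        -1.42523855e+02],
       [ 0.00000000e+00,  0.00000000e+00,  0.00000000e+00,
         1.00000000e+00]])}
```

View pics/scene0.png

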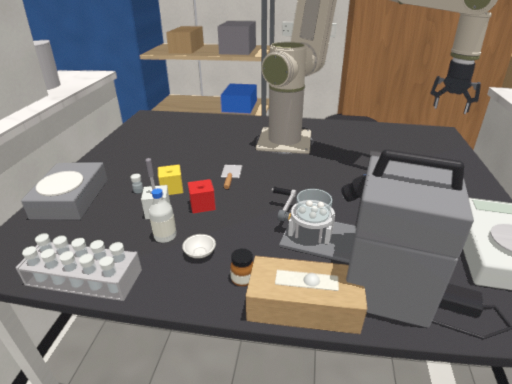

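View pics/top0.png

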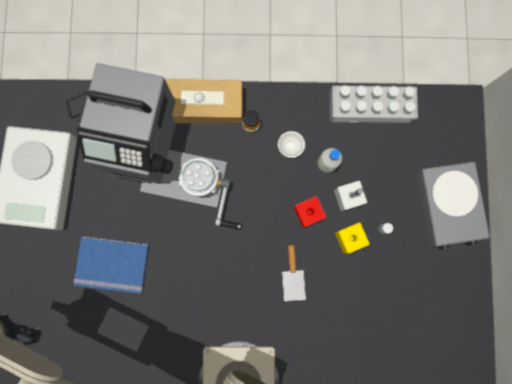

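The scene view shows the white holder with the rod at about (155,195), the cup at (313,215) and the lever grip at (283,191). In the top view the holder is at (351,195), the cup at (200,177) and the grip at (230,225).

```bash
cat > h.py <<'E'
import numpy as np,cv2
from scipy.spatial.transform import Rotation as Ro
from bench import *
def cam(n,s=None):
    p=camera_params(n);K=np.array([[p['fx'],0,p['cx']],[0,p['fy'],p['cy']],[0,0,1]])
    if n=='wrist':
        T=np.eye(4);T[:3,:3]=Ro.from_euler('xyz',s['tcp_rot'],degrees=True).as_matrix();T[:3,3]=s['tool_pos']
        M=np.linalg.inv(T@p['tool_from_camera']);return K,p['D'],M[:3,:3],M[:3,3]
    return K,p['D'],p['R'],p['t']
def ray(c,uv):
    K,D,R,t=c
    u=cv2.undistortPoints(np.array([[uv]],float),K,D)[0,0]
    d=R.T@np.array([u[0],u[1],1]);return -R.T@t,d/np.linalg.norm(d)
def onz(c,uv,z):
    o,d=ray(c,uv);return o+d*(z-o[2])/d[2]
def tri(*rs):
    A=sum(np.eye(3)-np.outer(d,d) for o,d in rs);b=sum((np.eye(3)-np.outer(d,d))@o for o,d in rs)
    X=np.linalg.solve(A,b);return X,[round(float(np.linalg.norm((np.eye(3)-np.outer(d,d))@(X-o))),1) for o,d in rs]
def proj(c,X):
    K,D,R,t=c
    return cv2.projectPoints(np.array(X,float).reshape(-1,3),cv2.Rodrigues(R)[0],t,K,D)[0][:,0]
E
python3 - <<'E'
import cv2,numpy as np
a=cv2.imread("pics/scene0.png");b=cv2.imread("pics/top0.png")
def c(i,x,y,w,h,W,H): return cv2.resize(i[y:y+h,x:x+w],(W,H),interpolation=cv2.INTER_CUBIC)
r=np.vstack([np.hstack([c(b,140,140,110,100,440,400)[:300],c(b,310,160,90,75,360,300)]),
 np.hstack([c(a,260,170,110,75,440,300),c(a,120,145,90,75,360,300)])])
cv2.imwrite("pics/crop0.png",r)
E
```

```text
(no output)
```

View pics/crop0.png

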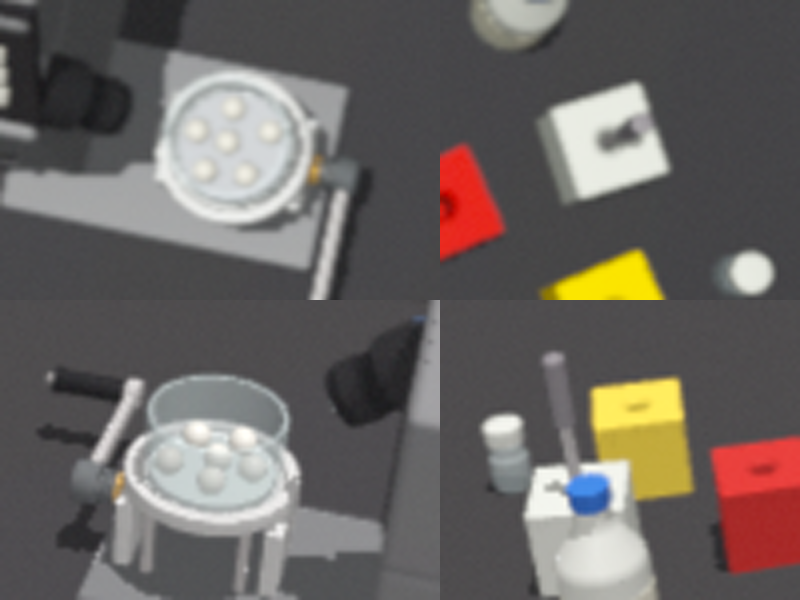

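The crop shows six balls in the cup (top-view centre about (199,177)). The lever arm runs down to the grip at about (230,224), and the rod leans slightly in the white holder (handle top about (360,191) in the top view, (148,159.5) in the scene view).

Run:
```python
from h import *
np.set_printoptions(precision=1,suppress=True)
T=cam('top');S=cam('scene')
for n,a,b in [('rodtop',(360,191.2),(148.3,159.5)),('gripout',(241,226.5),(271.8,189.2)),('gripin',(219.5,222.5),(292.5,191.5)),('tablemid',(199.2,176.8),(313,215))]:
    print(n,*tri(ray(T,a),ray(S,b)))
print('holder@70',onz(T,(352,195.3),70))
for c in [(360,180.8),(367.5,203),(343.8,210),(337,187.5)]: print(onz(T,c,70))
# table fit : white ring outer in top
im=cv2.imread('pics/top0.png')
g=cv2.cvtColor(im,6)[140:240,140:260]; m=(g>175).astype(np.uint8)
cs,_=cv2.findContours(m,cv2.RETR_EXTERNAL,cv2.CHAIN_APPROX_NONE);c=max(cs,key=cv2.contourArea)
print(cv2.fitEllipse(cv2.convexHull(c)),cv2.boundingRect(c))
print('table@83',onz(T,(199.2,176.8),83),'lens155',onz(T,(168,166.5),150))
im=im.astype(int);w=(im.min(2)>150)&(im.max(2)-im.min(2)<40)
mm=w[170:220,325:375].astype(np.uint8)
print('scene rod handle along');print(proj(T,[[0,0,0],[400,0,0]]))
# plate edges
for c in [(140+168/4,140+52/4),(140+348/4,140+88/4),(140+305/4,140+268/4),(141,140+203/4)]: print('plate',onz(T,c,5))
```

```text
rodtop [ 571.  -341.5  179. ] [0.8, 0.8]
gripout [474.6  -1.8  50.5] [1.2, 1.2]
gripin [486.   63.2  55.2] [0.8, 0.8]
tablemid [623.4 126.4  73. ] [1.2, 1.2]
holder@70 [ 571.3 -340.5   70. ]
[ 616.2 -365.8   70. ]
[ 548.1 -387.6   70. ]
[ 526.2 -314.8   70. ]
[ 594.9 -294.8   70. ]
((57.849143981933594, 36.42354965209961), (38.656158447265625, 40.834449768066406), 81.2059097290039) (38, 17, 41, 39)
table@83 [621.9 124.2  83. ] lens155 [641.1 208.  150. ]
scene rod handle along
[[238.7 382.7]
 [240.  251.1]]
plate [709.9 188.6   5. ]
plate [682.1  44.5   5. ]
plate [537.8  76.4   5. ]
plate [587.3 315.2   5. ]
```

Call:
{"api": "servo_tool", "payload": {"motion": [[45,-33,-36,-3,0,0,0],[45,-33,-36,-3,0,0,0],[45,-33,-36,-3,0,0,0],[45,-33,-36,-3,0,0,0],[45,-33,-36,-3,0,0,0],[45,-33,-36,-3,0,0,0],[45,-33,-36,-3,0,0,0],[45,-33,-36,-3,0,0,0],[45,-33,-36,-3,0,0,0],[45,-33,-36,-3,0,0,0]]}}

```text
time: 1.1
tool_pos: [391.8, 102.6, 255.2]
tcp_rot: [-179.4, -0.2, 160.5]
ft_force: [1.6, 0.4, 0.7]
finger_gap: 45.1
```

Call:
{"api": "servo_tool", "payload": {"motion": [[45,-33,-36,0,0,0,0],[45,-33,-36,0,0,0,0],[45,-33,-36,0,0,0,0],[45,-33,-36,0,0,0,0],[45,-33,-36,0,0,0,0],[45,-33,-36,0,0,0,0],[45,-33,-36,0,0,0,0]]}}

```text
time: 1.8
tool_pos: [524.8, -221.3, 256.2]
tcp_rot: [-179.4, -0.2, 160.4]
ft_force: [1.6, 0.7, 0.8]
finger_gap: 45.0
```

Call:
{"api": "servo_tool", "payload": {"motion": [[45,-28,-32,0,0,0,0],[45,-28,-32,0,0,0,0],[45,-28,-32,0,0,0,0],[45,0,0,0,0,0,0]]}}

```text
time: 2.2
tool_pos: [571.7, -350.4, 250.6]
tcp_rot: [-179.5, -0.5, 160.1]
ft_force: [-0.8, -0.2, -0.4]
finger_gap: 44.9
```

Run:
```python
from h import *
s=sense();im=snapshot('wrist');print(s['tool_pos'],s['tcp_rot'])
c=cam('wrist',s)
np.save('pics/w1.npy',np.array([s['tool_pos'],s['tcp_rot']]))
cv2.imwrite('pics/w1.png',im)
print(proj(c,[[571,-341,180],[571,-341,70],[571,-341,125]]))
```

```text
[ 571.67808391 -350.36500326  250.6175255 ] [-179.49064801   -0.537016    160.12628227]
[[273.83568777 202.75058142]
 [270.36650471 165.31816564]
 [271.77643846 180.53848109]]
```

View pics/w1.png

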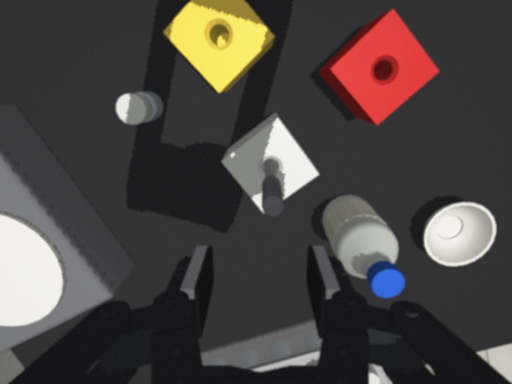

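The wrist view shows the rod's handle top at about (273,205) and the hole at about (270,165). Both agree with the prediction, so I only need to check the bottle's clearance.

Run:
```python
from h import *
a=np.load('pics/w1.npy');s=dict(tool_pos=a[0],tcp_rot=a[1]);W=cam('wrist',s);T=cam('top');S=cam('scene')
print(tri(ray(T,(335,155)),ray(W,(386,281))))
R=Ro.from_euler('xyz',a[1],degrees=True).as_matrix()
rt=tri(ray(W,(273,206)),ray(T,(360,191.2)),ray(S,(148.3,159.5)));print(rt)
print('tool shift to rod',R.T@(np.array([571,-341.5,155+0])-a[0]))
b=tri(ray(T,(335,155)),ray(W,(386,281)))[0];print('bottle in tool',R.T@(b-a[0]), R.T@(np.array([571,-341.5,180])-a[0]))
```

```text
(array([ 680.55619938, -276.8306907 ,  148.25635038]), [0.8, 0.8])
(array([ 571.89397176, -341.55415109,  179.74401071]), [1.4, 1.6, 0.3])
tool shift to rod [ 2.75500051  8.95648985 95.57170358]
bottle in tool [-78.35191842 107.06711545 100.6834594 ] [ 2.98931451  8.73425581 70.57378949]
```

Call:
{"api": "servo_tool", "payload": {"motion": [[45,3,9,0,0,0,0],[45,0,0,0,0,0,0],[45,0,0,30,0,0,0],[45,0,0,30,0,0,0],[45,0,0,30,0,0,0],[45,0,0,22,0,0,0],[45,0,0,0,0,0,0]]}}

```text
time: 2.95
tool_pos: [572.2, -329.7, 142.2]
tcp_rot: [-179.5, -0.1, 160.7]
ft_force: [-0.4, 0.5, -0.9]
finger_gap: 45.1
```

Run:
```python
from h import *
s=sense();print(s['tool_pos'],s['tcp_rot'])
R=Ro.from_euler('xyz',s['tcp_rot'],degrees=True).as_matrix()
print(R.T@(np.array([571.3,-341.5,136])-s['tool_pos']))
```

```text
[ 572.16982594 -329.69796805  142.18654916] [-1.79513111e+02 -8.28568343e-02  1.60683318e+02]
[ -3.09206894 -11.37241561   6.27895043]
```

Call:
{"api": "servo_tool", "payload": {"motion": [[45,-3,-11,6,0,0,0],[45,0,0,0,0,0,0],[45,0,0,0,0,0,0]]}}

```text
time: 3.25
tool_pos: [572.9, -340.9, 140.8]
tcp_rot: [-179.4, 0.2, 160.8]
ft_force: [-0.5, -0.2, 1.2]
finger_gap: 45.1
```

Call:
{"api": "servo_tool", "payload": {"motion": [[45,1,0,5,0,0,0],[12,0,0,0,0,0,0],[12,0,0,0,0,0,0],[12,0,0,0,0,0,0],[12,0,0,0,0,0,0],[12,0,0,0,0,0,0]], "force": 60}}

```text
time: 3.85
tool_pos: [573.3, -341.8, 139.0]
tcp_rot: [-179.4, 0.5, 160.8]
ft_force: [0.6, 0.1, -0.5]
finger_gap: 14.7
```

Call:
{"api": "servo_tool", "payload": {"motion": [[12,0,0,-25,0,0,0],[12,0,0,-35,0,0,0],[12,0,0,-35,0,0,0],[12,0,0,-35,0,0,0],[12,0,0,-25,0,0,0],[12,0,0,0,0,0,0]]}}

```text
time: 4.45
tool_pos: [571.1, -338.7, 295.4]
tcp_rot: [-179.5, 0.1, 160.8]
ft_force: [0.0, -0.2, 0.3]
finger_gap: 14.3
```

Run:
```python
from h import *
s=sense();print(s)
R=Ro.from_euler('xyz',s['tcp_rot'],degrees=True).as_matrix()
print(R.T@(np.array([622,126.,285])-s['tool_pos']))
im=cv2.imread('pics/top0.png');T=cam('top');S=cam('scene')
print(onz(T,(197.85,176.4),80))
# balls in top: blobs brighter than cup interior
g=cv2.cvtColor(im,6)[155:200,175:222];g=cv2.resize(g,None,fx=8,fy=8,interpolation=cv2.INTER_CUBIC)
c=cv2.HoughCircles(g,cv2.HOUGH_GRADIENT,1,35,param1=80,param2=10,minRadius=20,maxRadius=30)
if c is not None:
  for x,y,r in c[0]: print(np.round(onz(T,(175+(x-3.5)/8,155+(y-3.5)/8),92),1),r)
for (x,y) in [(232,107),(195,130),(270,130),(228,142),(203,170),(245,174)]: print('man',onz(T,(140+x/4,140+y/4),92))
```

```text
{'time': 4.45, 'joint_pos': array([ -34.81696732,   16.3857999 ,   68.50313772,   -0.50313824,
         94.88082222, -105.66979812]), 'qd': array([-0.01820684,  0.68802882,  2.04897324, -0.03423524, -1.39459155,
       -0.02470523]), 'joint_efforts': array([-7.54456781e-02, -6.29581118e+01, -4.90401578e+01, -6.60153525e-02,
        7.97941759e-01, -1.14264538e-03]), 'tool_pos': array([ 571.12647405, -338.71743961,  295.37096539]), 'tcp_rot': array([-1.79455248e+02,  8.65107822e-02,  1.60809426e+02]), 'ft_force': array([ 0.00486125, -0.17373893,  0.25012625]), 'wrist_torque': array([-0.00843807,  0.03003474, -0.00598608]), 'finger_gap': 14.317588329243002}
[104.72689748 455.69251351   5.88058773]
[623.52479038 128.56676323  80.        ]
[617.2 175.8  92. ] 29.3
man [651.0473818  127.48138909  92.        ]
man [633.29809372 154.85589089  92.        ]
man [633.82442155  98.61250011  92.        ]
man [624.42311038 129.91716137  92.        ]
man [603.05591289 148.16868227  92.        ]
man [600.32185221 116.68793932  92.        ]
```

Call:
{"api": "servo_tool", "payload": {"motion": [[12,10,43,0,0,0,0],[12,10,43,0,0,0,0],[12,10,43,0,0,0,0],[12,10,43,0,0,0,0],[12,10,43,0,0,0,0],[12,10,43,0,0,0,0],[12,10,43,0,0,0,0],[12,10,42,0,0,0,0],[12,10,35,0,0,0,0],[12,8,10,0,0,0,0]]}}

```text
time: 5.45
tool_pos: [603.5, 71.7, 275.6]
tcp_rot: [-179.3, -0.7, 160.4]
ft_force: [0.2, 0.5, -0.1]
finger_gap: 14.3
```

Run:
```python
from h import *
s=sense();w=snapshot('wrist');t=snapshot('top');s2=snapshot('scene')
print(s['tool_pos'],s['tcp_rot'],s['qd'].round(1))
np.save('pics/w2.npy',np.array([s['tool_pos'],s['tcp_rot']]))
for n,i in(('w2',w),('top2',t),('scene2',s2)): cv2.imwrite(f'pics/{n}.png',i)
W=cam('wrist',s);T=cam('top');S=cam('scene')
R=Ro.from_euler('xyz',s['tcp_rot'],degrees=True).as_matrix()
tip=s['tool_pos']+R@np.array([0,0,129]);print('tip',tip,proj(W,[tip,[623.5,128,83]]),proj(S,tip),proj(T,tip))
def c(i,x,y,w,h,W,H): return cv2.resize(i[y:y+h,x:x+w],(W,H),interpolation=cv2.INTER_CUBIC)
p=proj(S,tip)[0].astype(int)
r=np.vstack([cv2.resize(w,(512,384))[0:384],])
a=c(s2,260,130,110,96,288,251)
b=c(t,150,130,110,96,288,251)
v=np.zeros((502,800,3),np.uint8);v[:384,:512]=w;v[:251,512:]=a;v[251:,512:]=b
cv2.imwrite('pics/v2.png',v)
```

```text
[603.52712397  71.69781147 275.62534215] [-179.25586464   -0.73663211  160.40914654] [10.9 -4.5  6.8 -1.2 -0.8 10.7]
tip [601.40305117  70.67547889 146.64688212] [[260.28965539 182.3654358 ]
 [320.14774261 166.887556  ]] [[293.70700573 185.76407793]] [[215.41719967 180.70388576]]
```

View pics/v2.png

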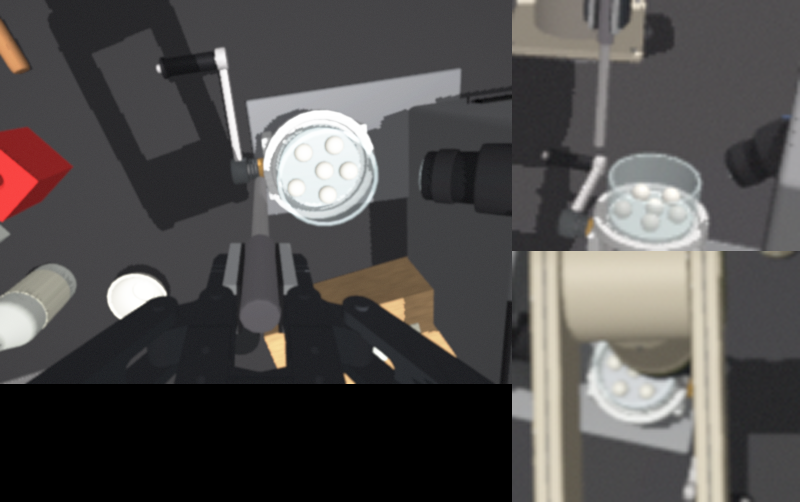

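The rod tip is where the tool axis puts it: wrist pixel (261,183), scene pixel (293.6,186). The six balls are at wrist pixels (333,145), (304,152), (323,170), (348,171), (297,188) and (327,194).

```bash
cat > go.py <<'E'
import sys
from h import *
s=sense();R=Ro.from_euler('xyz',s['tcp_rot'],degrees=True).as_matrix()
print(s['tool_pos'].round(1),s['tcp_rot'].round(1),'tip',(s['tool_pos']+R@[0,0,129]).round(1),'ft',s['ft_force'].round(1),s['finger_gap'])
for a in sys.argv[1:]:
    print(a,(R.T@(np.array(eval(a),float)-s['tool_pos']-R@[0,0,129])).round(1))
E
python3 - <<'E'
from h import *
a=np.load('pics/w2.npy');s=dict(tool_pos=a[0],tcp_rot=a[1]);W=cam('wrist',s)
for p in [(333,145),(304,152),(323,170),(348,171),(297,188),(327,194)]:
    X=onz(W,p,92.5);d=X[:2]-[623.5,128];print(X.round(1),np.hypot(*d).round(1),np.degrees(np.arctan2(d[1],d[0])).round())
E
python3 go.py "(613,103,146)"
```

```text
[603.7 145.4  92.5] 26.3 139.0
[600.9 116.4  92.5] 25.4 -153.0
[624.9 129.   92.5] 1.7 37.0
[634.3 152.5  92.5] 26.7 66.0
[634.3  98.5  92.5] 31.4 -70.0
[650.8 125.7  92.5] 27.4 -5.0
[603.5  68.4 276.3] [-179.2   -0.7  160.3] tip [601.4  67.2 147.3] ft [ 0.1 -0.2 -0.2] 14.63245109249235
(613,103,146) [ 1.1 37.6  0.8]
```

Call:
{"api": "servo_tool", "payload": {"motion": [[12,0,20,0,0,0,0],[12,1,15,0,0,0,0],[12,0,0,0,0,0,0],[12,0,0,0,0,0,0]]}}

```text
time: 6.0
tool_pos: [614.9, 96.6, 274.5]
tcp_rot: [-179.0, -0.7, 160.0]
ft_force: [-0.0, 0.2, -0.6]
finger_gap: 14.7
```

```bash
python3 go.py "(613,103,88)"
```

```text
[614.9  96.6 274.5] [-179.    -0.7  160. ] tip [612.7  95.1 145.5] ft [-0.   0.2 -0.6] 14.726357441213093
(613,103,88) [ 1.7  8.6 57.4]
```

```bash
cat >> go.py <<'E'
D=Ro.from_euler('xyz',[180,0,160],degrees=True).as_matrix()
print('turn',Ro.from_matrix(R.T@D).as_rotvec().round(4))
for a in sys.argv[1:]: # with straightened tool
    print('straight',a,(R.T@(np.array(eval(a),float)+[0,0,129]-s['tool_pos'])).round(1))
E
python3 go.py "(613,103,120)"
```

```text
[614.9  96.6 274.5] [-179.    -0.7  160. ] tip [612.7  95.1 145.5] ft [-0.   0.2 -0.6] 14.726357441213093
(613,103,120) [ 2.1  8.  25.4]
turn [-0.0174 -0.0122  0.0001]
straight (613,103,120) [ 3.7  5.8 25.4]
```

Call:
{"api": "servo_tool", "payload": {"motion": [[12,3,5,10,-0.017,-0.012,0],[12,0,0,15,0,0,0],[12,0,0,0,0,0,0],[12,0,0,0,0,0,0]]}}

```text
time: 6.4
tool_pos: [613.7, 98.1, 248.2]
tcp_rot: [-179.9, 0.0, 159.8]
ft_force: [0.5, -0.3, -0.8]
finger_gap: 14.4
```

```bash
python3 go.py "(613,103,88)"
```

```text
[613.7  98.1 248.2] [-179.9    0.   159.8] tip [613.7  97.9 119.2] ft [ 0.5 -0.3 -0.8] 14.379795928083352
(613,103,88) [ 2.4  4.7 31.2]
turn [-0.002   0.0003 -0.0034]
straight (613,103,88) [ 2.4  4.4 31.2]
```

Call:
{"api": "servo_tool", "payload": {"motion": [[12,2,5,8,0,0,0],[12,0,0,12,0,0,0],[12,0,0,9,0,0,0],[12,0,0,0,0,0,0]]}}

```text
time: 6.8
tool_pos: [613.8, 103.2, 217.0]
tcp_rot: [-179.9, 0.0, 159.8]
ft_force: [-0.7, -0.4, -1.6]
finger_gap: 15.1
```

```bash
python3 go.py "(613,103,88)"; python3 -c "
import numpy as np
t=np.radians(160);A=np.array([[np.cos(t),np.sin(t)],[np.sin(t),-np.cos(t)]])
c=np.array([624,127.5]);p=None
for d in range(-115,420,15):
    a=np.radians(d);q=c+27*np.array([np.cos(a),np.sin(a)])
    if p is not None: print(d,q.round(1),(A@(q-p)).round(1))
    p=q
"
```

```text
[613.8 103.2 217. ] [-179.9    0.   159.8] tip [613.7 102.9  88. ] ft [-0.7 -0.4 -1.6] 15.052860001518672
(613,103,88) [ 0.7 -0.1 -0. ]
turn [-0.0026  0.0003 -0.0039]
straight (613,103,88) [ 0.6 -0.5 -0. ]
-100 [619.3 100.9] [-7.   0.3]
-85 [626.4 100.6] [-6.7  2.1]
-70 [633.2 102.1] [-5.9  3.8]
-55 [639.5 105.4] [-4.8  5.2]
-40 [644.7 110.1] [-3.3  6.3]
-25 [648.5 116.1] [-1.5  6.9]
-10 [650.6 122.8] [0.3 7. ]
5 [650.9 129.9] [2.1 6.7]
20 [649.4 136.7] [3.8 5.9]
35 [646.1 143. ] [5.2 4.8]
50 [641.4 148.2] [6.3 3.3]
65 [635.4 152. ] [6.9 1.5]
80 [628.7 154.1] [ 7.  -0.3]
95 [621.6 154.4] [ 6.7 -2.1]
110 [614.8 152.9] [ 5.9 -3.8]
125 [608.5 149.6] [ 4.8 -5.2]
140 [603.3 144.9] [ 3.3 -6.3]
155 [599.5 138.9] [ 1.5 -6.9]
170 [597.4 132.2] [-0.3 -7. ]
185 [597.1 125.1] [-2.1 -6.7]
200 [598.6 118.3] [-3.8 -5.9]
215 [601.9 112. ] [-5.2 -4.8]
230 [606.6 106.8] [-6.3 -3.3]
245 [612.6 103. ] [-6.9 -1.5]
260 [619.3 100.9] [-7.   0.3]
275 [626.4 100.6] [-6.7  2.1]
290 [633.2 102.1] [-5.9  3.8]
305 [639.5 105.4] [-4.8  5.2]
320 [644.7 110.1] [-3.3  6.3]
335 [648.5 116.1] [-1.5  6.9]
350 [650.6 122.8] [0.3 7. ]
365 [650.9 129.9] [2.1 6.7]
380 [649.4 136.7] [3.8 5.9]
395 [646.1 143. ] [5.2 4.8]
410 [641.4 148.2] [6.3 3.3]
```

Call:
{"api": "servo_tool", "payload": {"motion": [[12,-7,0,0,0,0,0],[12,-7,2,0,0,0,0],[12,-6,4,0,0,0,0],[12,-5,5,0,0,0,0],[12,-3,6,0,0,0,0],[12,-1.5,7,0,0,0,0]]}}

```text
time: 7.4
tool_pos: [651.3, 117.5, 216.4]
tcp_rot: [-179.9, -0.3, 159.8]
ft_force: [-1.6, -1.7, -1.3]
finger_gap: 14.7
```

```bash
python3 go.py "(648.5,116,88)"
```

```text
[651.3 117.5 216.4] [-179.9   -0.3  159.8] tip [650.7 117.5  87.4] ft [-1.6 -1.7 -1.3] 14.705407133485833
(648.5,116,88) [ 1.6 -2.2 -0.6]
turn [-0.0017 -0.0044 -0.0036]
straight (648.5,116,88) [ 2.1 -2.4 -0.6]
```

Call:
{"api": "servo_tool", "payload": {"motion": [[12,1.5,6,0,0,0,0],[12,2.1,6.5,0,0,0,0],[12,3.8,6,0,0,0,0],[12,5.2,4.8,0,0,0,0],[12,6.3,3.3,0,0,0,0],[12,6.9,1.5,0,0,0,0],[12,7,-0.3,0,0,0,0]]}}

```text
time: 8.1
tool_pos: [631.0, 151.5, 216.5]
tcp_rot: [-179.2, 0.2, 159.6]
ft_force: [-1.8, -7.6, 0.0]
finger_gap: 14.7
```

```bash
python3 go.py "(628.7,154,88)"
```

```text
[631.  151.5 216.5] [-179.2    0.2  159.6] tip [630.8 149.7  87.6] ft [-1.8 -7.6  0. ] 14.716132216369463
(628.7,154,88) [ 3.5  3.3 -0.5]
turn [-0.0141  0.0035 -0.0062]
straight (628.7,154,88) [ 3.   1.5 -0.5]
```

Run:
```python
from h import *
s=sense();w=snapshot('wrist');a=snapshot('scene')
W=cam('wrist',s);S=cam('scene')
print(proj(W,[[624,127.5,83],[631,150,88]]),proj(S,[[624,127.5,83]]))
def c(i,x,y,w,h,W,H): return cv2.resize(i[y:y+h,x:x+w],(W,H),interpolation=cv2.INTER_CUBIC)
cv2.imwrite('pics/v3.png',np.hstack([c(w,150,60,160,160,400,400),c(a,265,160,90,90,400,400)]))
```

```text
[[233.80281752 182.19460276]
 [260.72247636 182.59004888]] [[313.28787118 212.15757525]]
```

View pics/v3.png

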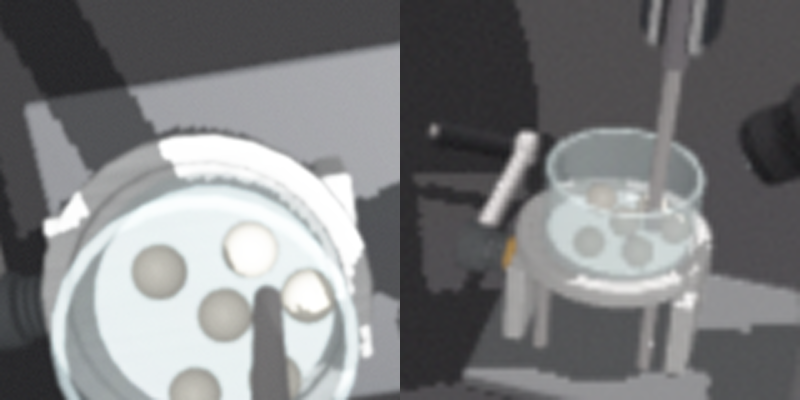

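The wrist crop shows the rod tip at about (265,290), with one ball at the wall to its right at (305,292), one ahead at (250,248) and the rest loose. The rod has tilted slightly in the grip, so I'll continue on a smaller circle.

Call:
{"api": "servo_tool", "payload": {"motion": [[12,5,-4,0,0,0,0],[12,6,-3,0,0,0,0],[12,6,-2,0,0,0,0],[12,6,-3,0,0,0,0],[12,5,-4,0,0,0,0],[12,2,-6,0,0,0,0]]}}

```text
time: 8.8
tool_pos: [596.1, 142.3, 220.7]
tcp_rot: [-179.6, 0.9, 159.7]
ft_force: [2.3, -0.9, 0.0]
finger_gap: 14.9
```

```bash
python3 go.py "(598.5,127,88)"
```

```text
[596.1 142.3 220.7] [-179.6    0.9  159.7] tip [597.7 140.6  91.7] ft [ 2.3 -0.9  0. ] 14.867695092691697
(598.5,127,88) [ -5.4 -12.5   3.9]
turn [-0.0078  0.016  -0.0055]
straight (598.5,127,88) [ -7.5 -13.5   3.9]
```

Call:
{"api": "servo_tool", "payload": {"motion": [[12,-4,-6,2,-0.007,0.016,0],[12,-2,-6,1,0,0,0],[12,-3,-6,0,0,0,0],[12,-5,-5,0,0,0,0],[12,-6,-3,0,0,0,0],[12,-7,-1,0,0,0,0],[12,-7,1,0,0,0,0]]}}

```text
time: 9.5
tool_pos: [618.7, 102.9, 216.6]
tcp_rot: [180.0, -0.3, 159.7]
ft_force: [-0.1, -0.1, -0.7]
finger_gap: 14.5
```

```bash
python3 go.py "(624,103,88)"
```

```text
[618.7 102.9 216.6] [180.   -0.3 159.7] tip [618.  103.3  87.6] ft [-0.1 -0.1 -0.7] 14.466508437755678
(624,103,88) [-5.8  1.8 -0.4]
turn [ 0.0006 -0.006  -0.006 ]
straight (624,103,88) [-5.   1.9 -0.4]
```

```bash
cat > balls.py <<'E'
import sys
from h import *
s=sense();w=snapshot('wrist');a=snapshot('scene');W=cam('wrist',s);S=cam('scene')
np.save('pics/pose.npy',np.array([s['tool_pos'],s['tcp_rot']]))
u,v=proj(W,[[624,127.5,92]])[0].astype(int);u0=u-50;v0=v-50
print('origin',u0,v0,'scale 8')
def c(i,x,y,w,h,k): return cv2.resize(cv2.copyMakeBorder(i,50,50,50,50,0)[y+50:y+h+50,x+50:x+w+50],None,fx=k,fy=k,interpolation=cv2.INTER_CUBIC)
cv2.imwrite(sys.argv[1],np.hstack([c(w,u0,v0,100,100,4),c(a,265,160,90,100,4)]))
E
python3 balls.py pics/v4.png
```

```text
origin 239 130 scale 8
```

View pics/v4.png

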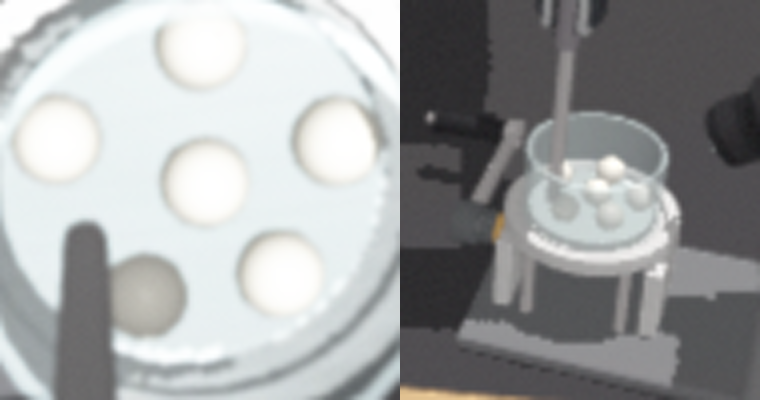

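After one turn the balls are at crop pixels (202,48), (57,138), (336,142), (205,182), (146,293) and (280,272). The middle one has hardly moved, so I'll work out the shifts.

Run:
```python
from h import *
a=np.load('pics/pose.npy');W=cam('wrist',dict(tool_pos=a[0],tcp_rot=a[1]))
for p in [(202,48),(57,138),(336,142),(205,182),(146,293),(280,272)]:
    X=onz(W,(239+p[0]/4,130+p[1]/4),92.5);d=X[:2]-[624,127.5];print(X.round(1),np.hypot(*d).round(1),np.degrees(np.arctan2(d[1],d[0])).round())
print(onz(W,(239+85/4,130+235/4),88))
```

```text
[592.9 137.8  92.5] 32.7 162.0
[600.1 103.7  92.5] 33.7 -135.0
[621.1 157.4  92.5] 30.1 96.0
[619.7 129.3  92.5] 4.6 157.0
[638.7 109.5  92.5] 23.2 -51.0
[644.2 137.9  92.5] 22.7 27.0
[623.2285321  101.29000846  88.        ]
```

Call:
{"api": "servo_tool", "payload": {"motion": [[12,1.7,6.3,0,0,0,0],[12,1.7,6.3,0,0,0,0],[12,1.7,6.3,0,0,0,0],[12,1.7,6.3,0,0,0,0],[12,1.7,6.3,0,0,0,0],[12,1.7,6.3,0,0,0,0],[12,7,-5,0,0,0,0],[12,7,-5,0,0,0,0],[12,-0.5,-7,0,0,0,0],[12,-0.5,-7,0,0,0,0]]}}

```text
time: 10.6
tool_pos: [599.4, 129.1, 215.9]
tcp_rot: [-180.0, -0.5, 159.9]
ft_force: [0.7, -0.8, -1.3]
finger_gap: 14.6
```

```bash
python3 go.py "(608,108,88)" "(624,103,88)"
```

```text
[599.4 129.1 215.9] [-180.    -0.5  159.9] tip [598.4 129.5  86.9] ft [ 0.7 -0.8 -1.3] 14.56847906346003
(608,108,88) [-16.4 -16.9  -1.2]
(624,103,88) [-33.2 -16.1  -1.4]
turn [-0.     -0.0081 -0.0023]
straight (608,108,88) [-15.4 -16.9  -1.2]
straight (624,103,88) [-32.1 -16.1  -1.4]
```

Call:
{"api": "servo_tool", "payload": {"motion": [[12,-4.8,-6.5,-1,0,-0.008,0],[12,-4.8,-6.5,0,0,0,0],[12,-6.7,-2.4,0,0,0,0],[12,-6.7,-2.4,0,0,0,0],[12,-7.7,2.3,0,0,0,0],[12,-7.7,2.3,0,0,0,0],[12,-5,5.5,0,0,0,0],[12,-5,5.5,0,0,0,0],[12,-0.6,7,0,0,0,0],[12,-0.6,7,0,0,0,0]]}}

```text
time: 11.6
tool_pos: [654.9, 120.3, 217.6]
tcp_rot: [179.7, 0.0, 159.6]
ft_force: [-0.6, -1.7, -0.1]
finger_gap: 14.5
```

```bash
python3 go.py "(645,140,88)" "(624,127,88)";python3 balls.py pics/v5.png
```

```text
[654.9 120.3 217.6] [179.7   0.  159.6] tip [655.1 121.   88.6] ft [-0.6 -1.7 -0.1] 14.466008308878132
(645,140,88) [16.1 14.3  0.7]
(624,127,88) [31.3 -5.2  0.6]
turn [ 0.0053  0.     -0.0066]
straight (645,140,88) [16.1 15.   0.7]
straight (624,127,88) [31.3 -4.5  0.6]
origin 204 96 scale 8
```

View pics/v5.png

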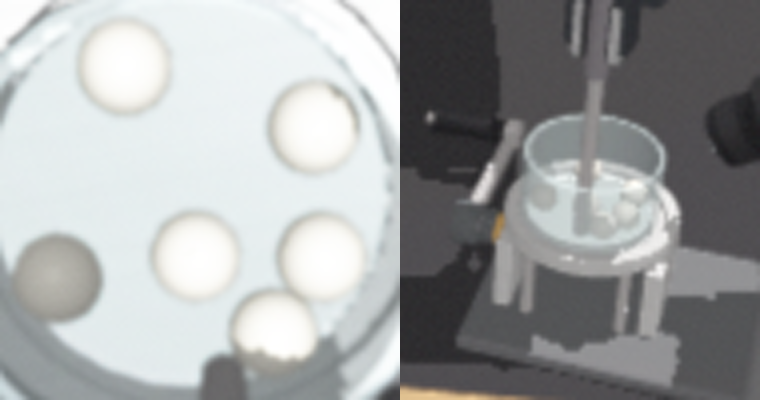

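Call:
{"api": "servo_tool", "payload": {"motion": [[12,4.5,4.5,0,0,0,0],[12,4.5,4.5,0,0,0,0],[12,4.5,4.5,0,0,0,0],[12,7.3,2.7,0,0,0,0],[12,7.3,2.7,0,0,0,0],[12,8.3,-2,0,0,0,0],[12,8.3,-2,0,0,0,0],[12,5.7,-6.3,0,0,0,0]]}}

```text
time: 12.5
tool_pos: [609.9, 148.3, 220.0]
tcp_rot: [179.6, 0.6, 159.7]
ft_force: [3.6, -4.2, 0.9]
finger_gap: 14.4
```

```bash
python3 go.py "(600,130,88)" "(624,127,88)"
```

```text
[609.9 148.3 220. ] [179.6   0.6 159.7] tip [611.4 148.7  91. ] ft [ 3.6 -4.2  0.9] 14.387993632067838
(600,130,88) [  4.2 -21.5   2.9]
(624,127,88) [-19.3 -16.    3.1]
turn [ 0.0067  0.0099 -0.005 ]
straight (600,130,88) [  3.  -20.6   2.9]
straight (624,127,88) [-20.6 -15.1   3.1]
```

Call:
{"api": "servo_tool", "payload": {"motion": [[12,2,-7,2,0.006,0.01,0],[12,1,-7,1,0,0,0],[12,1,-7,0,0,0,0],[12,-7,0,0,0,0,0],[12,-7,0,0,0,0,0],[12,-7,0,0,0,0,0],[12,-7,0,0,0,0,0],[12,0,0,0,0,0,0]]}}

```text
time: 13.3
tool_pos: [623.4, 117.8, 214.7]
tcp_rot: [180.0, -0.5, 159.7]
ft_force: [0.0, -0.1, -1.4]
finger_gap: 14.8
```

```bash
python3 go.py "(600,130,88)" "(624,127,88)";python3 balls.py pics/v6.png
```

```text
[623.4 117.8 214.7] [180.   -0.5 159.7] tip [622.4 118.2  85.7] ft [ 0.  -0.1 -1.4] 14.764228552430676
(600,130,88) [25.1  3.3 -2.1]
(624,127,88) [ 1.6  8.9 -2.3]
turn [ 0.0003 -0.0082 -0.0057]
straight (600,130,88) [26.2  3.4 -2.1]
straight (624,127,88) [ 2.6  8.9 -2.3]
origin 221 132 scale 8
```

View pics/v6.png

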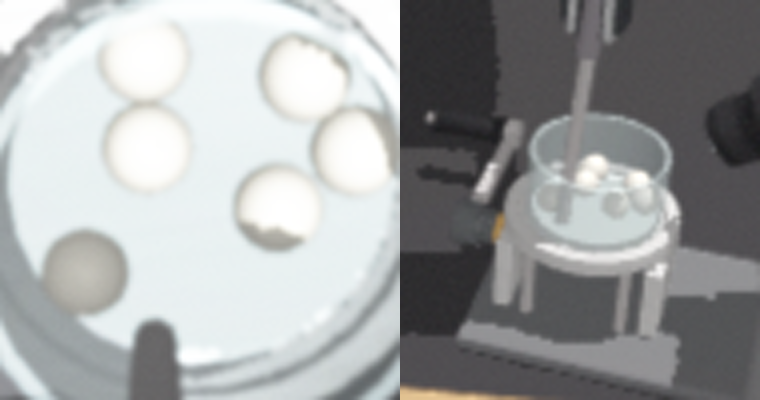

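Balls are now at (145,60), (147,148), (305,77), (357,150), (278,207) and (85,272), with the rod tip at about (155,330).

Run:
```python
from h import *
a=np.load('pics/pose.npy');W=cam('wrist',dict(tool_pos=a[0],tcp_rot=a[1]))
I=np.array([[603.7,145.4],[600.9,116.4],[624.9,129],[634.3,152.5],[634.3,98.5],[650.8,125.7]])
for p in [(145,60),(147,148),(305,77),(357,150),(278,207),(85,272)]:
    X=onz(W,(221+p[0]/4,132+p[1]/4),92.5);d=np.linalg.norm(I-X[:2],axis=1);print(X.round(1),d.round())
print('tip',onz(W,(221+155/4,132+330/4),86))
print(proj(W,[[622.4,118.2,86]]),proj(cam('scene'),[[622.4,118.2,86],[624,127,83]]), 'scene obs',265+(563-400)/4,160+218/4)
print(proj(W,[[624,127.5,83],[624,127.5,128]])-[221,132])
```

```text
[591.8 126.9  92.5] [22. 14. 33. 50. 51. 59.]
[609.  120.9  92.5] [25.  9. 18. 40. 34. 42.]
[606.3 156.   92.5] [11. 40. 33. 28. 64. 54.]
[624.5 161.3  92.5] [26. 51. 32. 13. 64. 44.]
[630.5 142.1  92.5] [27. 39. 14. 11. 44. 26.]
[629.8  99.   92.5] [53. 34. 30. 54.  5. 34.]
tip [649.91035155 107.43402124  86.        ]
[[260.34604748 182.44163439]] [[309.88141543 210.60425806]
 [313.0990631  212.14196825]] scene obs 305.75 214.5
[[50.08835214 47.51944384]
 [52.10419138 64.413211  ]]
```

The rod has pivoted about 11° in the jaws, so its true tip is at about (650,107). I'll turn the tool to bring the rod upright and raise the grip force.

Call:
{"api": "servo_tool", "payload": {"motion": [[12,0,0,-5,0,0.095,0],[12,0,0,-3,0,0.095,0],[12,0,0,0,0,0,0],[12,0,0,0,0,0,0]], "force": 110}}

```text
time: 13.8
tool_pos: [620.5, 119.3, 220.0]
tcp_rot: [-179.9, -11.9, 159.8]
ft_force: [-0.3, 0.2, -0.4]
finger_gap: 14.1
```

```bash
cat > tip.py <<'E'
from h import *
# rod silhouette: triangulate tip from dark-rod pixels is shaky; give rod line as tool-fixed offset: 10.9 deg about tool y
import sys
s=sense();R=Ro.from_euler('xyz',s['tcp_rot'],degrees=True).as_matrix();t=np.radians(float(sys.argv[1]))
o=np.array([-148*np.sin(t),0,-19+148*np.cos(t)]);tip=s['tool_pos']+R@o
d=R@np.array([-np.sin(t),0,np.cos(t)])
print('pos',s['tool_pos'].round(1),s['tcp_rot'].round(1),'tip',tip.round(1),'roddir',d.round(3),'ft',s['ft_force'].round(1),'gap',round(s['finger_gap'],1))
for a in sys.argv[2:]: print(a,(R.T@(np.array(eval(a),float)-tip)).round(1))
E
python3 tip.py 10.9; python3 balls.py pics/v7.png
```

```text
pos [620.5 119.3 220. ] [-179.9  -11.9  159.8] tip [621.7 118.7  90.6] roddir [-0.017  0.005 -1.   ] ft [-0.3  0.2 -0.4] gap 14.1
origin 220 163 scale 8
```

View pics/v7.png

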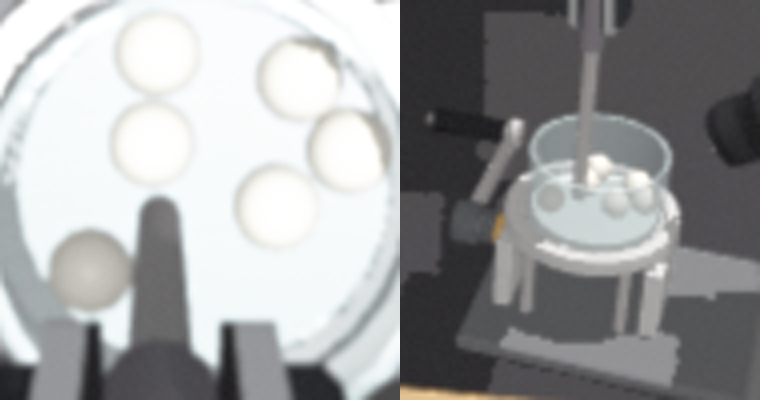

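The rod is upright now, tip at crop pixel (160,205) as computed. The ball at crop (90,270) is still near a starting place, so I'll nudge that one and two others to the gaps between the starting places.

```bash
cat > path.py <<'E'
import sys
from h import *
s=sense();R=Ro.from_euler('xyz',s['tcp_rot'],degrees=True).as_matrix();t=np.radians(10.9)
tip=s['tool_pos']+R@np.array([-148*np.sin(t),0,-19+148*np.cos(t)])
print(tip.round(1),s['tcp_rot'].round(1),s['ft_force'].round(1),round(s['time'],2))
p=tip
for a in sys.argv[1:]:
    q=np.array(eval(a),float);d=R.T@(q-p);n=int(np.ceil(np.linalg.norm(d)/9));print(a,n,'x',(d/n).round(1).tolist());p=q
E
python3 path.py "(617,105,89)" "(608,105,89)" "(610,117,89)" "(617,107,89)" "(625,115,89)" "(641,116,89)" "(647,138,89)" "(635,142,89)"
```

```text
[620.9 118.8  90.8] [-179.9  -11.9  159.8] [ 0.1  0.3 -0.4] 13.9
(617,105,89) 2 x [-0.7, -7.1, 0.8]
(608,105,89) 2 x [4.1, -1.6, 0.9]
(610,117,89) 2 x [1.1, 6.0, 0.2]
(617,107,89) 2 x [-4.9, -3.5, -1.0]
(625,115,89) 2 x [-2.3, 5.1, -0.5]
(641,116,89) 2 x [-7.2, 3.2, -1.5]
(647,138,89) 3 x [0.6, 7.6, 0.1]
(635,142,89) 2 x [6.2, -0.2, 1.3]
```

Call:
{"api": "servo_tool", "payload": {"motion": [[12,-0.7,-7,0.8,0,0,0],[12,-0.7,-7,0.8,0,0,0],[12,4,-1.6,0.9,0,0,0],[12,4,-1.6,0.9,0,0,0],[12,1,6,0.2,0,0,0],[12,1,6,0.2,0,0,0],[12,0,0,0,0,0,0]]}}

```text
time: 14.6
tool_pos: [607.5, 118.6, 221.2]
tcp_rot: [180.0, -11.5, 159.9]
ft_force: [0.6, 0.7, -1.5]
finger_gap: 13.8
```

```bash
python3 path.py "(617,107,89)" "(625,115,89)" "(641,116,89)" "(647,138,89)" "(635,142,89)"
```

```text
[609.6 117.9  91.8] [180.  -11.5 159.9] [ 0.6  0.7 -1.5] 14.6
(617,107,89) 2 x [-5.5, -3.8, 0.3]
(625,115,89) 2 x [-2.3, 5.1, -0.5]
(641,116,89) 2 x [-7.2, 3.2, -1.5]
(647,138,89) 3 x [0.6, 7.6, 0.1]
(635,142,89) 2 x [6.2, -0.2, 1.3]
```

Call:
{"api": "servo_tool", "payload": {"motion": [[12,-5.5,-3.8,0.3,0,0,0],[12,-5.5,-3.8,0.3,0,0,0],[12,-2.3,5,-0.5,0,0,0],[12,-7.2,5,-1.5,0,0,0],[12,-7.2,3.2,-1.5,0,0,0],[12,-5,4,-1,0,0,0],[12,0.6,7.6,0.1,0,0,0],[12,0.6,7.6,0.1,0,0,0],[12,6.2,0,1.3,0,0,0]]}}

```text
time: 15.5
tool_pos: [643.5, 133.9, 216.7]
tcp_rot: [-180.0, -11.6, 159.9]
ft_force: [-0.9, 0.6, -0.5]
finger_gap: 14.0
```

```bash
python3 path.py "(635,142,89)" "(645,118,89)" "(644,104,89)" "(635,97,89)" "(623,96,89)"
```

```text
[645.4 133.2  87.3] [-180.   -11.6  159.9] [-0.9  0.6 -0.5] 15.5
(635,142,89) 2 x [6.5, 2.4, 0.5]
(645,118,89) 3 x [-5.8, -6.4, -1.2]
(644,104,89) 2 x [-1.9, -6.7, -0.4]
(635,97,89) 2 x [3.0, -4.8, 0.6]
(623,96,89) 2 x [5.3, -2.5, 1.1]
```

Call:
{"api": "servo_tool", "payload": {"motion": [[12,6.5,2.4,0.5,0,0,0],[12,6.5,2.4,0.5,0,0,0],[12,-5.8,-6.4,-1.4,0,0,0],[12,-5.8,-6.4,-1.4,0,0,0],[12,-5.8,-6.4,-1.2,0,0,0],[12,-1.9,-6.7,-0.4,0,0,0],[12,-1.9,-6.7,-0.4,0,0,0]]}}

```text
time: 16.2
tool_pos: [641.0, 103.4, 220.0]
tcp_rot: [-180.0, -11.5, 160.0]
ft_force: [-1.0, -0.1, -1.5]
finger_gap: 13.7
```

```bash
python3 path.py "(644,104,89)" "(635,97,89)" "(623,96,89)"
```

```text
[643.  102.6  90.6] [-180.   -11.5  160. ] [-1.  -0.1 -1.5] 16.2
(644,104,89) 1 x [-0.8, 1.7, 1.5]
(635,97,89) 2 x [3.0, -4.8, 0.6]
(623,96,89) 2 x [5.4, -2.5, 1.1]
```

Call:
{"api": "servo_tool", "payload": {"motion": [[12,3,-4,1.2,0,0,0],[12,3,-4,1,0,0,0],[12,5.4,-2.5,1.1,0,0,0],[12,5.4,-2.5,1.1,0,0,0],[12,-2,6,-0.4,0,0,0],[12,0,0,0,0,0,0],[12,4,0,-20,0,0,0],[12,6,0,-30,0,0,0],[12,6,0,-30,0,0,0],[12,0,0,0,0,0,0]]}}

```text
time: 17.2
tool_pos: [621.8, 102.0, 301.3]
tcp_rot: [-179.9, -11.8, 160.0]
ft_force: [0.1, 0.8, -0.4]
finger_gap: 13.7
```

```bash
python3 tip.py 10.9
python3 - <<'E'
from h import *
s=sense();w=snapshot('wrist');t=snapshot('top');a=snapshot('scene')
np.save('pics/pose8.npy',np.array([s['tool_pos'],s['tcp_rot']]))
for n,i in(('w8',w),('top8',t),('scene8',a)): cv2.imwrite(f'pics/{n}.png',i)
v=np.zeros((512,800,3),np.uint8);v[:384,:512]=w
def c(i,x,y,w,h,k): return cv2.resize(i[y:y+h,x:x+w],None,fx=k,fy=k,interpolation=cv2.INTER_CUBIC)
v[:,512:]=c(a,265,120,72,128,4)
W=cam('wrist',s);u,q=proj(W,[[624,127.5,92]])[0].astype(int);print(u,q)
v[384:,:256]=c(w,u-32,q-16,64,32,4)
cv2.imwrite('pics/v8.png',v)
E
```

```text
pos [621.8 102.  301.3] [-179.9  -11.8  160. ] tip [623.2 101.3 171.9] roddir [-0.015  0.003 -1.   ] ft [ 0.1  0.8 -0.4] gap 13.7
282 193
```

View pics/v8.png

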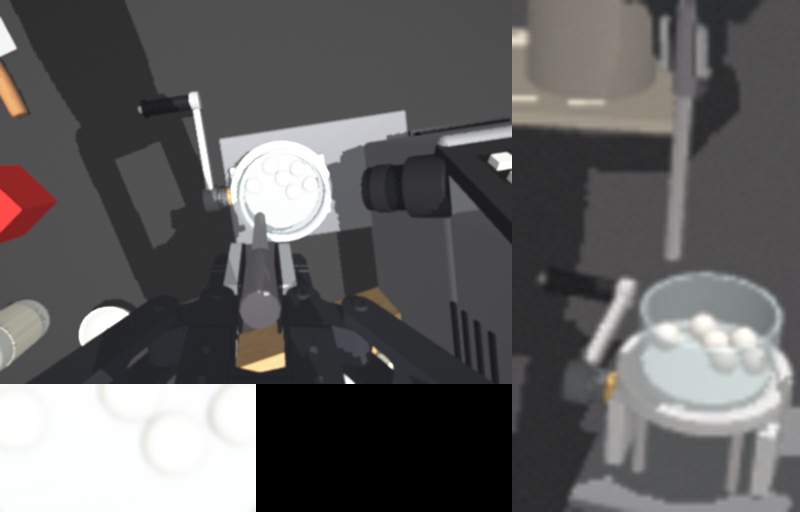

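Six balls are visible at wrist pixels (253,187), (270,167), (298,168), (283,178), (310,184) and (293,192). The rod tip is at wrist (259,217) and scene (305,184.5).

Run:
```python
from h import *
a=np.load('pics/pose8.npy');W=cam('wrist',dict(tool_pos=a[0],tcp_rot=a[1]));S=cam('scene')
I=np.array([[603.7,145.4],[600.9,116.4],[624.9,129],[634.3,152.5],[634.3,98.5],[650.8,125.7]])
for p in [(253,187),(270,167),(298,168),(283,178),(310,184),(293,192)]:
    X=onz(W,p,92.5);d=np.linalg.norm(I-X[:2],axis=1);print(X.round(1),d.round())
print(tri(ray(W,(259,217)),ray(S,(305,184.5))))
print(proj(W,[[623.2,101.3,171.9]]),proj(S,[[623.2,101.3,171.9],[621.2,101.6,300]]))
t=cv2.imread('pics/scene8.png')
# rod axis in scene: rows 150..182, grey bright columns vs neighbors
for r in range(130,184,6):
    g=t[r,290:325].mean(1).round().astype(int);print(r,g.tolist())
```

```text
[606.1  98.9  92.5] [47. 18. 35. 61. 28. 52.]
[591.8 124.2  92.5] [24. 12. 33. 51. 50. 59.]
[603.4 152.7  92.5] [ 7. 36. 32. 31. 62. 55.]
[608.1 133.5  92.5] [13. 19. 17. 32. 44. 43.]
[624.6 159.4  92.5] [25. 49. 30. 12. 62. 43.]
[626.6 138.7  92.5] [24. 34. 10. 16. 41. 28.]
(array([626.23435764,  99.41437572, 168.14753022]), [0.4, 0.4])
[[260.2789603  213.75295608]] [[305.72352616 182.64950111]
 [309.52636799 135.56091469]]
130 [130, 129, 126, 123, 123, 122, 121, 118, 116, 110, 70, 66, 122, 134, 79, 60, 93, 103, 106, 106, 90, 137, 138, 114, 60, 47, 45, 45, 58, 77, 79, 79, 81, 79, 80]
136 [129, 125, 124, 123, 121, 121, 119, 117, 115, 112, 110, 123, 136, 135, 87, 79, 97, 106, 108, 105, 91, 135, 138, 114, 66, 47, 46, 49, 58, 62, 77, 79, 79, 80, 79]
142 [125, 123, 124, 123, 120, 120, 119, 119, 122, 130, 133, 134, 134, 135, 125, 105, 103, 106, 109, 108, 101, 80, 75, 65, 50, 47, 46, 46, 45, 45, 46, 55, 78, 80, 79]
148 [135, 136, 135, 135, 135, 135, 135, 135, 134, 135, 134, 135, 134, 135, 134, 121, 132, 140, 141, 116, 67, 47, 46, 45, 48, 46, 45, 47, 46, 48, 54, 70, 78, 80, 80]
154 [49, 52, 50, 46, 49, 49, 48, 49, 52, 51, 55, 57, 57, 58, 65, 109, 136, 142, 139, 85, 52, 47, 47, 48, 71, 77, 80, 77, 80, 79, 80, 79, 80, 80, 79]
160 [47, 46, 45, 46, 48, 45, 46, 44, 46, 46, 46, 43, 47, 49, 72, 128, 142, 142, 122, 87, 79, 79, 79, 80, 81, 79, 77, 81, 79, 80, 78, 79, 79, 78, 78]
166 [78, 79, 79, 79, 79, 80, 80, 79, 79, 80, 79, 79, 80, 84, 112, 137, 145, 140, 103, 83, 79, 78, 80, 80, 80, 79, 81, 79, 80, 80, 79, 80, 81, 80, 80]
172 [79, 80, 80, 79, 78, 79, 80, 80, 80, 79, 79, 80, 80, 91, 130, 145, 146, 131, 93, 80, 80, 81, 78, 80, 79, 79, 79, 79, 79, 79, 79, 79, 80, 79, 79]
178 [79, 78, 79, 79, 79, 79, 79, 80, 79, 78, 80, 79, 82, 103, 135, 146, 146, 112, 85, 81, 80, 79, 79, 79, 79, 81, 80, 78, 79, 80, 79, 79, 79, 80, 79]
```

The +x half of the cup is empty now, but a couple of balls lie only about 10 mm from a starting place. One more clockwise sweep will make the shift unmistakable.

```bash
sed -i 's/10\.9/12.0/' path.py; python3 path.py "(636,106,172)" "(636,106,89)" "(622,103,89)" "(610,107,89)" "(602,116,89)" "(599,128,89)" "(603,141,89)"
```

```text
[623.   99.9 165.6] [-179.7  -12.2  159.9] [ 1.2  0.1 -1.9] 17.35
(636,106,172) 2 x [-4.3, 5.1, -4.2]
(636,106,89) 10 x [-1.8, 0.0, 8.1]
(622,103,89) 2 x [5.9, -3.8, 1.3]
(610,107,89) 2 x [6.2, -0.2, 1.3]
(602,116,89) 2 x [5.2, 2.9, 1.1]
(599,128,89) 2 x [3.4, 5.1, 0.7]
(603,141,89) 2 x [0.3, 6.8, 0.0]
```

Call:
{"api": "servo_tool", "payload": {"motion": [[12,-5.5,5,-1,0,0,0],[12,-5.5,5,-1,0,0,0],[12,-4,0,18,0,0,0],[12,-4,0,18,0,0,0],[12,-4,0,18,0,0,0],[12,-4,0,15,0,0,0],[12,0,0,0,0,0,0]]}}

```text
time: 18.05
tool_pos: [635.2, 108.2, 212.4]
tcp_rot: [-179.5, -12.7, 159.9]
ft_force: [0.3, -0.3, 0.4]
finger_gap: 13.9
```

```bash
python3 path.py "(636,106,89)" "(622,103,89)" "(610,107,89)" "(602,116,89)" "(599,128,89)" "(603,141,89)"
```

```text
[636.9 106.3  83. ] [-179.5  -12.7  159.9] [ 0.3 -0.3  0.4] 18.05
(636,106,89) 1 x [2.0, -0.7, -5.7]
(622,103,89) 2 x [5.9, -3.8, 1.4]
(610,107,89) 2 x [6.2, -0.2, 1.4]
(602,116,89) 2 x [5.2, 2.9, 1.1]
(599,128,89) 2 x [3.4, 5.1, 0.7]
(603,141,89) 2 x [0.3, 6.8, 0.0]
```

Call:
{"api": "servo_tool", "payload": {"motion": [[12,2,-1,-6,0,0,0],[12,6,-3.8,1.3,0,0.01,0],[12,6,-3.8,1.3,0,0,0],[12,6.2,0,1.3,0,0,0],[12,6.2,0,1.3,0,0,0],[12,5.2,3,1.1,0,0,0],[12,5.2,3,1.1,0,0,0],[12,3.4,5,0.7,0,0,0]]}}

```text
time: 18.85
tool_pos: [598.6, 125.8, 225.2]
tcp_rot: [-179.8, -12.9, 159.9]
ft_force: [0.8, -1.7, 0.6]
finger_gap: 13.8
```

```bash
python3 path.py "(600,129,89)" "(604,141,89)" "(614,149,89)" "(626,151,89)"
```

```text
[600.3 124.6  95.8] [-179.8  -12.9  159.9] [ 0.8 -1.7  0.6] 18.85
(600,129,89) 1 x [0.2, 4.0, 7.0]
(604,141,89) 2 x [0.2, 6.3, 0.0]
(614,149,89) 2 x [-3.2, 5.5, -0.8]
(626,151,89) 2 x [-5.2, 3.0, -1.2]
```

Call:
{"api": "servo_tool", "payload": {"motion": [[12,0,3,4,0,0,0],[12,0,3,3,0,0,0],[12,0,6.3,0,0,0,0],[12,0,6.3,-0.5,0,0,0],[12,-3.2,5.5,-0.8,0,0,0],[12,-3.2,5.5,-0.8,0,0,0]]}}

```text
time: 19.45
tool_pos: [611.3, 146.0, 217.8]
tcp_rot: [-178.7, -13.0, 159.5]
ft_force: [-0.5, 0.8, -2.4]
finger_gap: 14.1
```

```bash
python3 path.py  "(614,149,89)" "(626,151,89)" "(624,128,89)"
python3 - <<'E'
from h import *
s=sense();w=snapshot('wrist');cv2.imwrite('pics/w9.png',w)
W=cam('wrist',s);hsv=cv2.cvtColor(w,40);
u,v=proj(W,[[624,127.5,92]])[0]
g=cv2.resize(cv2.cvtColor(w,6)[int(v)-50:int(v)+50,int(u)-50:int(u)+50],None,fx=6,fy=6,interpolation=cv2.INTER_CUBIC)
c=cv2.HoughCircles(g,cv2.HOUGH_GRADIENT,1.5,100,param1=60,param2=12,minRadius=45,maxRadius=75)
for x,y,r in c[0]:
    X=onz(W,(int(u)-50+x/6-.4,int(v)-50+y/6-.4),92.5)
    if np.hypot(*(X[:2]-[624,127.5]))<38: print(X.round(),r)
E
```

```text
[612.  142.7  88.4] [-178.7  -13.   159.5] [-0.5  0.8 -2.4] 19.45
(614,149,89) 1 x [0.4, 6.6, -0.7]
(626,151,89) 2 x [-5.1, 3.0, -1.3]
(624,128,89) 3 x [-2.0, -7.4, -0.3]
[641.  99.  92.] 70.8
[633. 112.  92.] 50.7
[636. 136.  92.] 72.45
[652. 137.  92.] 62.4
[646. 118.  93.] 50.85
[643. 156.  92.] 69.15
[621. 123.  92.] 55.8
[613. 137.  92.] 59.85
[615. 153.  92.] 51.6
```

Call:
{"api": "servo_tool", "payload": {"motion": [[12,0,6,0,-0.02,0,0],[12,-5,3,-1.3,0,0,0],[12,-5,3,-1.3,0,0,0],[12,-2,-7.4,0.5,0,0,0],[12,-1,-7.4,0.3,0,0,0],[12,-1,-7.4,0,0,0,0],[12,-1,-7.4,0,0,0,0],[12,0,0,0,0,0,0]]}}

```text
time: 20.3
tool_pos: [618.8, 123.5, 213.2]
tcp_rot: [-180.0, -13.2, 159.5]
ft_force: [-0.7, 0.3, -1.6]
finger_gap: 14.0
```

```bash
python3 path.py "(624,128,89)" "(620,106,89)"
```

```text
[620.  123.   83.8] [-180.   -13.2  159.5] [-0.7  0.3 -1.6] 20.3
(624,128,89) 1 x [-0.7, 6.1, -5.6]
(620,106,89) 3 x [-1.3, -7.3, -0.3]
```

Call:
{"api": "servo_tool", "payload": {"motion": [[12,3,0,-12,0,0,0],[12,6,0,-28,0,0.005,0],[12,6,0,-28,0,0.005,0],[12,6,0,-28,0,0.01,0],[12,0,0,0,0,0,0],[12,0,0,0,0,0,0]]}}

```text
time: 20.9
tool_pos: [619.6, 123.3, 319.1]
tcp_rot: [179.9, -14.3, 159.5]
ft_force: [-0.5, 0.2, -2.1]
finger_gap: 13.9
```

```bash
python3 path.py
python3 - <<'E'
from h import *
s=sense();w=snapshot('wrist');a=snapshot('scene')
np.save('pics/pose10.npy',np.array([s['tool_pos'],s['tcp_rot']]))
cv2.imwrite('pics/w10.png',w);cv2.imwrite('pics/scene10.png',a)
W=cam('wrist',s);u,q=proj(W,[[624,127.5,92]])[0].astype(int);print('wrist origin',u-45,q-40,'k4; scene origin 275,110 k4')
def c(i,x,y,w,h,k): return cv2.resize(i[y:y+h,x:x+w],None,fx=k,fy=k,interpolation=cv2.INTER_CUBIC)
cv2.imwrite('pics/v10.png',np.hstack([c(w,u-45,q-40,100,130,4),c(a,275,110,90,130,4)]))
E
```

```text
[618.4 123.8 189.6] [179.9 -14.3 159.5] [-0.5  0.2 -2.1] 20.9
wrist origin 219 167 k4; scene origin 275,110 k4
```

View pics/v10.png

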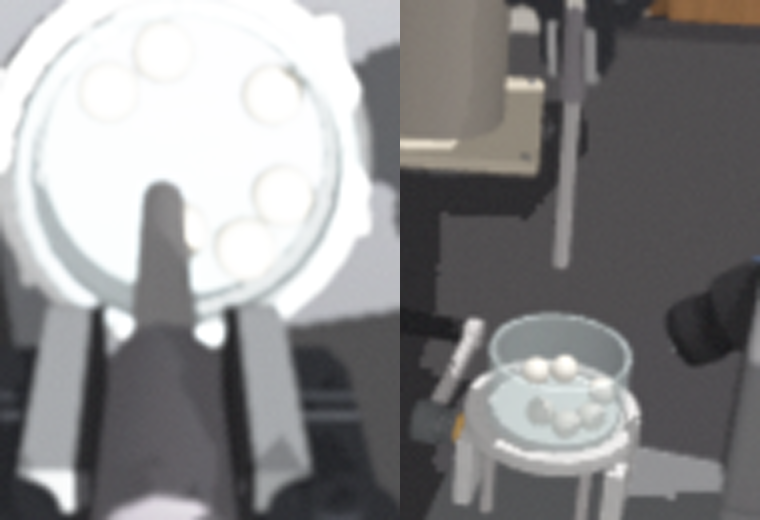

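The balls are at crop (108,92), (162,50), (272,93), (283,194) and (242,248), with one partly behind the rod at about (185,225) (scene crop (540,410)). The tip is at (162,190) in the wrist crop and (562,265) in the scene crop.

Run:
```python
from h import *
a=np.load('pics/pose10.npy');W=cam('wrist',dict(tool_pos=a[0],tcp_rot=a[1]));S=cam('scene')
I=np.array([[603.7,145.4],[600.9,116.4],[624.9,129],[634.3,152.5],[634.3,98.5],[650.8,125.7]])
for p in [(108,92),(162,50),(272,93),(283,194),(242,248),(185,225)]:
    X=onz(W,(219+p[0]/4,167+p[1]/4),92.5);d=np.linalg.norm(I-X[:2],axis=1);print(X.round(1),d.round())
for p in [(537,369),(565,366),(601,387),(591,416),(566,421),(540,410)]: print('scene',onz(S,(275+(p[0]-400)/4,110+p[1]/4),92.5).round(1))
tip=tri(ray(W,(219+162/4,167+188/4)),ray(S,(275+161/4,110+264/4)));print(tip)
R=Ro.from_euler('xyz',a[1],degrees=True).as_matrix()
g=a[0]+R@[0,0,-19];d=tip[0]-g;print('rod vec',d.round(1),np.linalg.norm(d),'tool',(R.T@d).round(1))
```

```text
[596.8 114.5  92.5] [32.  5. 32. 53. 41. 55.]
[590.8 133.6  92.5] [17. 20. 34. 47. 56. 60.]
[613.8 159.2  92.5] [17. 45. 32. 22. 64. 50.]
[642.8 152.   92.5] [40. 55. 29.  9. 54. 27.]
[653.6 135.1  92.5] [51. 56. 29. 26. 41. 10.]
[641.3 121.8  92.5] [44. 41. 18. 31. 24. 10.]
scene [592.6 115.2  92.5]
scene [586.2 134.   92.5]
scene [608.  158.3  92.5]
scene [642.1 151.6  92.5]
scene [649.9 135.5  92.5]
scene [640.1 118.5  92.5]
(array([615.83011101, 123.97238954, 189.01240522]), [0.2, 0.2])
rod vec [  -8.2    2.4 -148.5] 148.73193981193663 tool [-28.5  -0.8 146. ]
```

```bash
sed -i 's/12\.0/11.2/' path.py
cat >> path.py <<'E'
D=Ro.from_euler('xyz',[180,-11.2,160],degrees=True).as_matrix();print('turn',Ro.from_matrix(R.T@D).as_rotvec().round(3))
E
python3 path.py "(632,136,187)"
```

```text
[616.3 124.5 189.4] [180.  -14.3 159.5] [ 0.2 -0.2 -1. ] 21.0
(632,136,187) 3 x [-3.7, 5.4, -0.1]
turn [ 0.003 -0.055 -0.008]
```

Call:
{"api": "servo_tool", "payload": {"motion": [[12,0,0,0,0,-0.055,0],[12,0,0,0,0,0,0],[12,0,0,0,0,0,0]]}}

```text
time: 21.3
tool_pos: [617.9, 123.3, 314.9]
tcp_rot: [-179.9, -11.5, 159.5]
ft_force: [0.2, -0.1, -1.1]
finger_gap: 14.2
```

```bash
python3 path.py "(634,138,187)" "(634,138,90)"
```

```text
[620.6 122.  185.5] [-179.9  -11.5  159.5] [ 0.2 -0.1 -1.1] 21.3
(634,138,187) 3 x [-2.2, 6.5, -1.0]
(634,138,90) 11 x [-1.8, 0.0, 8.6]
turn [ 0.    -0.005 -0.008]
```

Call:
{"api": "servo_tool", "payload": {"motion": [[12,-3.5,9.8,0,0,0,0],[12,-3.5,9.8,0,0,0,0],[12,-4,0,20,0,0,0],[12,-4,0,20,0,0,0],[12,-4,0,20,0,0,0],[12,-3,0,15,0,0,0],[12,0,0,0,0,0,0],[12,0,0,0,0,0,0]]}}

```text
time: 22.1
tool_pos: [633.7, 143.9, 230.6]
tcp_rot: [-179.9, -11.9, 159.5]
ft_force: [0.5, -0.0, -0.2]
finger_gap: 14.0
```

```bash
python3 path.py "(634,138,90)" "(643,138,89)" "(649,136,89)" "(653,127,89)" "(651,121,89)"
```

```text
[635.5 143.  101.2] [-179.9  -11.9  159.5] [ 0.5 -0.  -0.2] 22.1
(634,138,90) 2 x [-1.3, -2.6, 5.4]
(643,138,89) 2 x [-4.2, 1.6, -0.4]
(649,136,89) 1 x [-6.2, 0.2, -1.3]
(653,127,89) 2 x [-3.4, -3.5, -0.7]
(651,121,89) 1 x [-0.2, -6.3, -0.0]
turn [-0.001 -0.013 -0.008]
```

Call:
{"api": "servo_tool", "payload": {"motion": [[12,0.5,-5,0,0,-0.01,0],[12,-2,0,6,0,0,0],[12,-1,0,5,0,0,0],[12,-4.2,1.6,-0.4,0,0,0],[12,-4.2,1.6,-0.4,0,0,0],[12,-6.2,0,-1.3,0,0,0],[12,-3.4,-3.5,-0.7,0,0,0]]}}

```text
time: 22.8
tool_pos: [648.4, 132.6, 220.7]
tcp_rot: [-179.8, -11.5, 159.6]
ft_force: [-3.0, 1.0, -1.0]
finger_gap: 13.8
```

```bash
python3 path.py "(653,127,89)" "(651,121,89)" "(647,134,89)" "(636,139,89)" "(630,147,89)" "(637,150,89)"
```

```text
[651.1 131.1  91.3] [-179.8  -11.5  159.6] [-3.  1. -1.] 22.8
(653,127,89) 1 x [-3.7, -3.2, 1.6]
(651,121,89) 1 x [-0.2, -6.3, -0.0]
(647,134,89) 2 x [4.1, 5.4, 0.8]
(636,139,89) 2 x [5.9, 0.4, 1.2]
(630,147,89) 2 x [4.1, 2.7, 0.8]
(637,150,89) 1 x [-5.4, 5.2, -1.1]
turn [-0.002 -0.005 -0.007]
```

Call:
{"api": "servo_tool", "payload": {"motion": [[12,-3.5,-3.5,1,0,0,0],[12,-0.2,-6.5,0.5,0,0,0],[12,0,-1,0,0,0,0],[12,4.1,6,0.8,0,0,0],[12,4.1,6,0.8,0,0,0],[12,5.9,0.4,1.2,0,0,0],[12,5.9,0.4,1.2,0,0,0]]}}

```text
time: 23.5
tool_pos: [634.3, 139.9, 218.9]
tcp_rot: [-179.9, -11.3, 159.5]
ft_force: [0.2, 0.0, -0.6]
finger_gap: 13.9
```

```bash
python3 path.py "(636,139,89)" "(630,147,89)" "(637,150,89)" "(620,140,89)" "(609,130,89)" "(603,124,89)" "(605,113,89)"
```

```text
[637.6 138.5  89.6] [-179.9  -11.3  159.5] [ 0.2  0.  -0.6] 23.5
(636,139,89) 1 x [1.5, -0.1, 0.9]
(630,147,89) 2 x [4.1, 2.7, 0.8]
(637,150,89) 1 x [-5.4, 5.3, -1.1]
(620,140,89) 3 x [4.1, -5.1, 0.8]
(609,130,89) 2 x [3.3, -6.6, 0.7]
(603,124,89) 1 x [3.5, -7.7, 0.7]
(605,113,89) 2 x [-2.8, -4.8, -0.6]
turn [ 0.    -0.001 -0.008]
```

Call:
{"api": "servo_tool", "payload": {"motion": [[12,5,2.5,1,0,0,0],[12,5,2.5,1,0,0,0],[12,-5.4,5.3,-1.1,0,0,0],[12,4.1,-5.1,0.8,0,0,0],[12,4.1,-5.1,0.8,0,0,0],[12,4.1,-5.1,0.8,0,0,0],[12,3.3,-6.6,0.7,0,0,0]]}}

```text
time: 24.2
tool_pos: [609.4, 137.0, 219.6]
tcp_rot: [-179.9, -11.1, 159.6]
ft_force: [-0.0, 0.0, -0.8]
finger_gap: 13.5
```

```bash
python3 path.py "(609,130,89)" "(603,124,89)" "(605,113,89)" "(610,112,89)"
```

```text
[613.  135.5  90.2] [-179.9  -11.1  159.6] [-0.   0.  -0.8] 24.2
(609,130,89) 1 x [1.5, -6.5, 1.6]
(603,124,89) 1 x [3.5, -7.7, 0.7]
(605,113,89) 2 x [-2.8, -4.8, -0.5]
(610,112,89) 1 x [-4.9, 0.8, -1.0]
turn [ 0.     0.001 -0.007]
```

Call:
{"api": "servo_tool", "payload": {"motion": [[12,1.5,-6.5,1,0,0,0],[12,3.5,-7.7,0.7,0,0,0],[12,-2.8,-4.8,-0.6,0,0,0],[12,-2.8,-4.8,-0.6,0,0,0],[12,-5,3,-1,0,0,0],[12,3,0,-15,0,0,0],[12,6,0,-30,0,0,0],[12,6,0,-30,0,0,0],[12,4,0,-15,0,0,0],[12,0,0,0,0,0,0]]}}

```text
time: 25.2
tool_pos: [604.2, 113.0, 317.7]
tcp_rot: [-179.9, -11.2, 159.5]
ft_force: [0.7, 0.6, -1.5]
finger_gap: 13.8
```

```bash
cat > tipm.py <<'E'
from h import *
s=sense();w=snapshot('wrist');a=snapshot('scene');cv2.imwrite('pics/w11.png',w);cv2.imwrite('pics/scene11.png',a)
np.save('pics/pose11.npy',np.array([s['tool_pos'],s['tcp_rot']]))
W=cam('wrist',s);S=cam('scene')
g=cv2.cvtColor(w,6)
u,v=proj(W,[[624,127.5,92.5]])[0].astype(int)
# balls: white tops vs shading: local-contrast blobs
k=6;c=g[v-45:v+45,u-45:u+45];b=cv2.resize(c,None,fx=k,fy=k,interpolation=cv2.INTER_CUBIC)
b=cv2.createCLAHE(4,(6,6)).apply(b)
h=cv2.HoughCircles(b,cv2.HOUGH_GRADIENT,1.5,70,param1=80,param2=18,minRadius=38,maxRadius=58)
I=np.array([[603.7,145.4],[600.9,116.4],[624.9,129],[634.3,152.5],[634.3,98.5],[650.8,125.7]])
for x,y,r in h[0][:12]:
    X=onz(W,(u-45+x/k-.4,v-45+y/k-.4),92.5)[:2]
    if np.hypot(*(X-[624,127.5]))<37: print('ball?',X.round(),round(float(r)),np.linalg.norm(I-X,axis=1).round())
E
python3 path.py; python3 tipm.py
```

```text
[607.6 111.6 188.4] [-179.9  -11.2  159.5] [ 0.7  0.6 -1.5] 25.2
turn [ 0.001  0.    -0.009]
ball? [608.  96.] 57 [50. 22. 37. 63. 27. 53.]
ball? [639. 101.] 57 [57. 42. 32. 52.  6. 28.]
ball? [656. 113.] 52 [62. 55. 35. 45. 26. 14.]
ball? [622. 105.] 39 [44. 24. 24. 49. 14. 35.]
ball? [632. 120.] 57 [37. 31. 11. 32. 22. 20.]
ball? [638. 148.] 57 [35. 49. 23.  6. 50. 26.]
```

Run:
```python
from h import *
a=np.load('pics/pose11.npy');W=cam('wrist',dict(tool_pos=a[0],tcp_rot=a[1]));S=cam('scene')
I=np.array([[603.7,145.4],[600.9,116.4],[624.9,129],[634.3,152.5],[634.3,98.5],[650.8,125.7]])
def test(img,c,off):
    g=cv2.cvtColor(img,cv2.COLOR_BGR2LAB)
    # rectify to ball plane z=92.5, 4 px/mm
    xs=np.arange(580,668,.5);ys=np.arange(84,172,.5);X,Y=np.meshgrid(xs,ys,indexing='ij')
    P=proj(c,np.c_[X.ravel(),Y.ravel(),np.full(X.size,92.5)]).astype(np.float32).reshape(X.shape+(2,))
    return cv2.remap(img,P[...,0],P[...,1],cv2.INTER_CUBIC)
for n,f,c in(('w','w11',W),('s','scene11',S)):
    r=test(cv2.imread(f'pics/{f}.png'),c,0);sat=r.max(2).astype(int)-r.min(2)
    b=r[...,0].astype(int)-r[...,2]  # glass is bluish, balls warm
    print(n,np.percentile(b,[5,50,95]))
    m=b[::6,::6]; 
    for row,x in zip(m,np.arange(580,668,3)): print(x,''.join('#' if t<-1 else '+' if t<3 else '.' for t in row))
```

```text
w [-2.  1.  7.]
580 +++++++..+++++++++...+++++++..
583 +++++.+++++++++++++++++++++++.
586 ++++.+++++#+++++++++++.+++++++
589 ++..++++.#++++++++++++++++++++
592 ++.+.++++#++++++++++++++++++++
595 +.++###++#++++++++++++++++++++
598 ...##+++++#+++++++++++++++++++
601 ...###++#+++++++++++++++++++++
604 ...###+++++++++++++++++##+.+++
607 ..++##++++++++++++++++#++#+.++
610 ..+++++++++++++++++++#++++#.++
613 .+++++....+++++++++++#++++#.++
616 .+++++.##.++++++++++++++++#+++
619 .++++.++++++++++++++++++++++.+
622 .++++.+++.++++++++++++++++++.+
625 .+++.++++.++++++++++++++++++.+
628 .+++.+#++.+++++++++++++++++..+
631 ..+.+++#+.++++++++++###++++..+
634 ..+.++++#+++++++++.#+++++++..+
637 ...+++++##.++++++++#++++++....
640 ...+++++##.++.##+.++++++++...+
643 ..+++++###.+.#+++#+#+++++....+
646 ..#++++##.+++#++++++++++....++
649 +++++++..+++#++++++++++.....++
652 .+++++.+++++++++++++++.....+++
655 .+++++.++++++++++++++.....++++
658 ++++++...++++++++++.......++++
661 +...++..................++++..
664 .......................++++...
667 .........+............++++....
s [-9.  4.  9.]
580 .....++.###+##
[... 331 characters left out ...]

610 ....+++..............+++##+..+
613 .....+................++##...+
616 ......................++++...+
619 .....................++++....+
622 ....................++++....++
625 ...................+++++....+#
628 .....++++..........+##++.....+
631 .....++++.....++...+##++....++
634 ....+++++.....+#+..+##++....+#
637 ....+++++....+###++#++++....+#
640 ....+++++...+#+##++++++.....+#
643 ....+++++...+####++++++.....+#
646 .....++++...++###+.++++.....+#
649 .....+++....+++#+...+......+##
652 ......+......++++..........+##
655 .............++++..........+##
658 +............+++...........###
661 #+........................++##
664 #+.......................++###
667 ##+.....................+#####
```

The warm-blob map from the scene view puts three balls back near starting slots, because they roll on after a nudge. I'll do one last sweep that packs them all on the −x/+y side.

```bash
python3 path.py "(624,102,188)" "(624,102,89)" "(633,104,89)" "(641,109,89)" "(647,117,89)" "(649,126,89)" "(648,135,89)" "(644,143,89)" "(639,148,89)" "(635,150,89)"
```

```text
[606.9 111.5 185.4] [-179.9  -11.3  159.5] [-0.4  0.1 -1.7] 25.3
(624,102,188) 3 x [-6.2, -1.0, -2.1]
(624,102,89) 12 x [-1.6, 0.0, 8.1]
(633,104,89) 2 x [-3.8, 2.5, -0.8]
(641,109,89) 2 x [-2.8, 3.7, -0.6]
(647,117,89) 2 x [-1.4, 4.8, -0.3]
(649,126,89) 2 x [0.6, 4.6, 0.1]
(648,135,89) 2 x [2.0, 4.0, 0.4]
(644,143,89) 1 x [6.4, 6.1, 1.3]
(639,148,89) 1 x [6.3, 2.9, 1.3]
(635,150,89) 1 x [4.4, 0.5, 0.9]
turn [-0.001 -0.002 -0.009]
```

Call:
{"api": "servo_tool", "payload": {"motion": [[12,-9.3,-2,-1.5,0,0,0],[12,-9.3,-2,-1.5,0,0,0],[12,0,0,0,0,0,0],[12,-4,0,20,0,0,0],[12,-4,0,20,0,0,0],[12,-4,0,20,0,0,0],[12,-3,0,18,0,0,0],[12,0,0,0,0,0,0],[12,0,0,0,0,0,0]]}}

```text
time: 26.2
tool_pos: [618.6, 100.0, 223.4]
tcp_rot: [-179.6, -12.0, 159.3]
ft_force: [0.3, 0.5, 0.2]
finger_gap: 13.8
```

```bash
python3 path.py "(624,102,89)" "(633,104,89)"
```

```text
[620.   98.4  94. ] [-179.6  -12.   159.3] [0.3 0.5 0.2] 26.2
(624,102,89) 1 x [-3.5, 4.8, 4.3]
(633,104,89) 2 x [-3.8, 2.5, -0.8]
turn [-0.005 -0.014 -0.012]
```

Call:
{"api": "servo_tool", "payload": {"motion": [[12,-3.5,4.8,4.5,0,-0.014,0],[12,-7.6,5,-1.5,0,0,0],[12,-5.6,7.4,-1,0,0,0],[12,-2.8,8,-0.4,0,0,0],[12,0,8,0.2,0,0,0],[12,2.5,8,0.5,0,0,0],[12,6.4,6.1,1.3,0,0,0],[12,6.3,2.9,1.3,0,0,0]]}}

```text
time: 27.0
tool_pos: [640.1, 147.4, 220.0]
tcp_rot: [-179.3, -11.1, 159.2]
ft_force: [-1.9, -7.6, 0.5]
finger_gap: 14.0
```

```bash
python3 path.py "(639,148,89)" "(635,150,89)" "(633,140,89)"
```

```text
[643.3 144.5  90.7] [-179.3  -11.1  159.2] [-1.9 -7.6  0.5] 27.0
(639,148,89) 1 x [4.9, 1.8, 2.7]
(635,150,89) 1 x [4.4, 0.5, 0.8]
(633,140,89) 2 x [-0.8, -5.0, -0.1]
turn [-0.01   0.002 -0.014]
```

Call:
{"api": "servo_tool", "payload": {"motion": [[12,6,-1,2,0,0,0],[12,6,-1,1.2,0,0,0],[12,0,-6,0,-0.01,0,-0.012],[12,-3,-6,0,0,0,0],[12,0,0,0,0,0,0],[12,3,0,-15,0,0,0],[12,6,0,-30,0,0,0],[12,6,0,-30,0,0,0],[12,4,0,-12,0,0,0],[12,0,0,0,0,0,0]]}}

```text
time: 28.0
tool_pos: [624.3, 138.5, 315.4]
tcp_rot: [179.7, -10.7, 160.0]
ft_force: [0.8, -1.0, -1.3]
finger_gap: 13.7
```

```bash
python3 path.py
python3 - <<'E'
from h import *
s=sense();w=snapshot('wrist');a=snapshot('scene');cv2.imwrite('pics/w12.png',w);cv2.imwrite('pics/scene12.png',a)
W=cam('wrist',s);S=cam('scene');np.save('pics/pose12.npy',np.array([s['tool_pos'],s['tcp_rot']]))
xs=np.arange(577,668,3);ys=np.arange(84,172,3)
for n,img,c in(('s',a,S),):
    X,Y=np.meshgrid(xs,ys,indexing='ij')
    P=proj(c,np.c_[X.ravel(),Y.ravel(),np.full(X.size,92.5)]).astype(np.float32).reshape(X.shape+(2,))
    r=cv2.remap(img,P[...,0],P[...,1],cv2.INTER_CUBIC).astype(int)
    for x,row in zip(xs,r[...,0]-r[...,2]): print(x,''.join('#' if t<-1 else '+' if t<3 else '.' for t in row))
# rod in scene & wrist near tip
g=cv2.cvtColor(a,6).astype(int)
for r in range(150,200,4): print(r,g[r,288:330].tolist())
E
```

```text
[629.1 137.5 186.1] [179.7 -10.7 160. ] [ 0.8 -1.  -1.3] 28.0
turn [ 0.006  0.009 -0.   ]
577 ...........+++................
580 ..........+##+++..............
583 .........+#####+.++...........
586 .........+#####+...++.........
589 ....++++.###+###..............
592 ....+###+###+###........++....
595 ....############.......++#+...
598 ....############.......###+...
601 ....###########+......+####...
604 ....+##########.......+###++..
607 ...++##########.......#####+..
610 ...++####+####+.......++++#+..
613 ....++#++..++.........++++++.+
616 ....+++++.............++++++..
619 .....+++..............++##++..
622 .....++...............++###...
625 ......................++++#...
628 ......................+###+..+
631 ......................+++#+..+
634 ......................+++++..+
637 ......................+++++..+
640 ...........++....++++.+++++..+
643 ..........++++...++##..+++...+
646 ..........++++..+++##..++....+
649 .........++++++.+++##.......++
652 +........++++++++++#+.......++
655 +........+++++..+++#+.......+#
658 +........+++++..+++++......+##
661 #.........++++..+++++.....
[... 1781 characters left out ...]
, 79, 77, 78, 79, 79, 79, 79, 79, 79, 79, 79, 78, 80, 80, 77, 78, 80, 81, 78, 78]
190 [36, 38, 45, 80, 127, 145, 189, 153, 99, 79, 79, 79, 79, 87, 107, 135, 158, 170, 165, 147, 142, 142, 150, 149, 147, 148, 147, 148, 140, 141, 146, 152, 169, 158, 138, 118, 99, 85, 80, 79, 78, 77]
194 [34, 37, 70, 124, 134, 136, 137, 111, 87, 96, 152, 168, 150, 140, 140, 140, 141, 142, 141, 142, 140, 140, 141, 139, 139, 138, 136, 135, 136, 136, 135, 134, 134, 133, 132, 131, 130, 129, 129, 137, 154, 155]
198 [95, 126, 134, 128, 116, 91, 81, 79, 95, 152, 163, 143, 138, 139, 140, 140, 140, 142, 142, 141, 141, 140, 139, 138, 139, 138, 135, 136, 134, 134, 133, 134, 133, 132, 130, 130, 129, 129, 126, 124, 123, 119]
```

I'm stopping the stir here: the balls have been swept round several times and the arrangement has changed. Next is taking the rod back to the holder.

Call:
{"api": "servo_tool", "payload": {"motion": [[12,-10.7,-46,-4,0,0,0],[12,-10.7,-46,-4,0,0,0],[12,-10.7,-46,-4,0,0,0],[12,-10.7,-46,-4,0,0,0],[12,-10.7,-46,-4,0,0,0],[12,-10.7,-46,-4,0,0,0],[12,-10.7,-46,-3,0,0,0],[12,-10.7,-46,-3,0,0,0],[12,-10.7,-46,-3,0,0,0],[12,-10,-40,-2,0,0,0]]}}

```text
time: 29.1
tool_pos: [567.0, -334.1, 301.6]
tcp_rot: [179.7, -12.6, 160.7]
ft_force: [-0.3, -0.4, -1.5]
finger_gap: 13.7
```

```bash
python3 path.py "(571.5,-341.5,150)"
```

```text
[ 567.8 -333.6  172.2] [179.7 -12.6 160.7] [-0.3 -0.4 -1.5] 29.1
(571.5,-341.5,150) 3 x [-3.6, -2.1, 6.8]
turn [ 0.003 -0.024  0.013]
```

Call:
{"api": "servo_tool", "payload": {"motion": [[12,-3,-4,0,0,-0.024,0.01],[12,-4.5,0,20,0,0,0],[12,-4.5,0,22,0,0,0],[12,-4.5,0,20,0,0,0],[12,0,0,0,0,0,0],[12,0,0,0,0,0,0]]}}

```text
time: 29.7
tool_pos: [563.8, -343.4, 222.1]
tcp_rot: [179.6, -12.0, 159.7]
ft_force: [-0.2, -0.3, -0.3]
finger_gap: 13.7
```

```bash
python3 path.py "(571.5,-341.5,90)"
cat > rod.py <<'E'
from h import *
s=sense();w=snapshot('wrist');a=snapshot('scene');t=snapshot('top')
for n,i in(('w13',w),('scene13',a),('top13',t)): cv2.imwrite(f'pics/{n}.png',i)
W=cam('wrist',s);S=cam('scene');T=cam('top')
R=Ro.from_euler('xyz',s['tcp_rot'],degrees=True).as_matrix();o=np.radians(11.2)
tip=s['tool_pos']+R@np.array([-148*np.sin(o),0,-19+148*np.cos(o)])
print('pred tip w,s',proj(W,[tip]),proj(S,[tip]),'hole w',proj(W,[[571.5,-341.5,70]]))
u,v=proj(W,[tip])[0].astype(int);g=cv2.cvtColor(w,6).astype(int)
print('wrist rows',v-22,'cols',u-24)
for r in range(v-22,v+22,3): print(r,g[r,u-24:u+26:2].tolist())
u,v=proj(S,[tip])[0].astype(int);g=cv2.cvtColor(a,6).astype(int)
print('scene cols',u-12)
for r in range(v-20,v+16,3): print(r,g[r,u-12:u+13].tolist())
E
python3 rod.py
```

```text
[ 565.8 -343.2   92.7] [179.6 -12.  159.7] [-0.2 -0.3 -0.3] 29.7
(571.5,-341.5,90) 1 x [-5.2, 3.5, 1.6]
turn [ 0.008 -0.014 -0.006]
pred tip w,s [[260.24740696 214.65317046]] [[153.57973173 184.62343937]] hole w [[263.80313106 215.22196478]]
wrist rows 192 cols 236
192 [255, 255, 255, 255, 255, 255, 255, 198, 186, 187, 187, 187, 187, 187, 187, 186, 188, 187, 186, 186, 205, 255, 255, 255, 255]
195 [255, 255, 255, 255, 255, 255, 236, 185, 187, 187, 189, 187, 186, 188, 186, 187, 185, 188, 188, 185, 229, 255, 255, 255, 255]
198 [255, 255, 255, 255, 255, 253, 197, 186, 186, 186, 186, 186, 185, 187, 187, 186, 187, 186, 187, 190, 248, 255, 255, 255, 255]
201 [255, 255, 255, 255, 255, 246, 186, 184, 185, 185, 185, 185, 186, 186, 187, 186, 187, 186, 186, 221, 255, 255, 255, 255, 255]
204 [255, 255, 255, 255, 254, 204, 184, 186, 185, 181, 152, 132, 129, 146, 163, 168, 175, 181, 185, 222, 255, 255, 255, 255, 255]
207 [255, 255, 251, 255, 255, 198, 184, 186, 185, 147, 109, 107, 109, 108, 129, 169, 163, 162, 171, 241, 255, 255, 255, 255, 255]
210 [255, 253, 214, 187, 186, 184, 185, 185, 172, 126,
[... 1866 characters left out ...]
 79, 80, 90, 130, 144, 134, 105, 84, 96, 136, 163, 162, 163, 161, 162, 161]
185 [132, 102, 84, 79, 80, 80, 86, 90, 99, 100, 100, 99, 110, 112, 125, 124, 121, 122, 134, 165, 163, 162, 160, 162, 161]
188 [132, 124, 123, 172, 177, 225, 240, 241, 241, 241, 241, 241, 236, 193, 177, 155, 149, 148, 145, 147, 154, 160, 167, 178, 202]
191 [115, 103, 146, 159, 161, 161, 160, 161, 160, 159, 151, 137, 132, 132, 135, 131, 133, 134, 133, 132, 136, 185, 240, 246, 240]
194 [61, 125, 155, 160, 161, 161, 161, 160, 160, 159, 146, 96, 90, 95, 94, 95, 97, 96, 91, 83, 88, 138, 209, 242, 231]
197 [107, 149, 161, 176, 188, 229, 192, 164, 161, 161, 159, 141, 107, 89, 87, 87, 91, 92, 98, 111, 134, 172, 214, 225, 206]
```

Run:
```python
from h import *
s=sense();W=cam('wrist',s);S=cam('scene')
R=Ro.from_euler('xyz',s['tcp_rot'],degrees=True).as_matrix()
for sc in [(153.8,184),(154.3,186)]:
    X,e=tri(ray(W,(259,208.5)),ray(S,sc));g=s['tool_pos']+R@[0,0,-19];d=X-g
    print(X.round(1),e,'len',np.linalg.norm(d).round(1),'tool',(R.T@d).round(1))
print('w@92',onz(W,(259,208.5),92).round(1),onz(W,(259,208.5),95).round(1))
print(s['tool_pos'],s['tcp_rot'])
for f,st in(('before',None),): print('hole from wrist',onz(W,(262.5,214.5),70).round(1))
# scene: expected slope of a vertical rod here
print(proj(S,[[566,-343,95],[566,-343,160]]))
```

```text
[ 561.7 -343.6   92.3] [0.6, 0.6] len 149.8 tool [-24.4  -1.5 147.8]
[ 562.4 -343.4   85.8] [0.0, 0.0] len 156.3 tool [-26.5  -1.1 154.1]
w@92 [ 561.5 -343.1   92. ] [ 561.  -342.9   95. ]
[ 564.37865027 -343.90201519  223.41663683] [179.6270954  -11.90399855 159.64688591]
hole from wrist [ 571.5 -343.2   70. ]
[[153.48356083 183.98789538]
 [149.87835674 164.60916697]]
```

Call:
{"api": "servo_tool", "payload": {"motion": [[12,-3.6,1.8,0,0.006,-0.044,0],[12,0,0,0,0,0,0],[12,0,0,0,0,0,0]]}}

```text
time: 30.15
tool_pos: [569.8, -343.8, 226.6]
tcp_rot: [-179.9, -9.1, 159.7]
ft_force: [0.4, 0.2, -0.6]
finger_gap: 13.8
```

```bash
sed -i 's/11\.2/9.4/g' path.py; python3 path.py "(571.5,-342.3,92)" "(571.5,-342.3,60)"; sed -i 's/11\.2/9.4/g' rod.py; python3 rod.py | head -16
```

```text
[ 573.3 -345.3   97.3] [-179.9   -9.1  159.7] [ 0.4  0.2 -0.6] 30.15
(571.5,-342.3,92) 1 x [1.9, 2.2, 5.7]
(571.5,-342.3,60) 4 x [-1.3, 0.0, 7.9]
turn [ 0.     0.006 -0.006]
pred tip w,s [[260.25906629 209.45428882]] [[151.65701808 184.53968761]] hole w [[263.29280415 200.11344359]]
wrist rows 187 cols 236
187 [252, 252, 252, 252, 249, 198, 158, 159, 158, 159, 159, 159, 158, 157, 158, 160, 159, 159, 161, 225, 252, 252, 253, 252, 252]
190 [252, 252, 252, 252, 216, 158, 159, 158, 157, 158, 150, 143, 136, 140, 137, 136, 141, 149, 158, 236, 252, 252, 252, 252, 253]
193 [252, 252, 252, 251, 202, 158, 159, 159, 154, 141, 138, 143, 184, 248, 208, 154, 148, 137, 168, 242, 252, 252, 252, 252, 252]
196 [252, 252, 252, 244, 173, 158, 160, 156, 143, 137, 132, 154, 216, 251, 204, 158, 152, 125, 162, 219, 249, 252, 252, 252, 252]
199 [252, 250, 214, 175, 160, 158, 158, 149, 140, 125, 111, 120, 155, 165, 147, 128, 115, 112, 164, 212, 235, 252, 252, 252, 252]
202 [252, 226, 165, 158, 158, 159, 157, 146, 141, 127, 111, 110, 113, 118, 114, 114, 112, 111, 157, 214, 231, 252, 252, 252, 252]
205 [182, 16
[... 285 characters left out ...]
155, 112, 92, 94, 94, 94, 98, 136, 145, 147, 158, 208, 238, 251, 252, 252, 252]
214 [158, 159, 157, 158, 158, 158, 158, 158, 151, 106, 94, 93, 94, 92, 96, 139, 153, 156, 158, 157, 162, 171, 206, 242, 252]
217 [157, 157, 158, 155, 158, 158, 157, 158, 150, 102, 93, 92, 94, 92, 93, 140, 156, 157, 157, 158, 157, 157, 157, 178, 208]
220 [158, 157, 158, 157, 157, 157, 159, 157, 147, 97, 91, 91, 92, 92, 91, 134, 157, 157, 155, 157, 158, 156, 157, 155, 186]
223 [152, 157, 156, 157, 156, 157, 159, 158, 145, 97, 92, 91, 92, 91, 92, 123, 156, 157, 158, 158, 156, 158, 157, 157, 179]
226 [87, 144, 158, 158, 158, 158, 157, 158, 138, 94, 91, 92, 91, 90, 89, 119, 156, 157, 157, 157, 157, 158, 157, 156, 186]
```

The hole shows clearly around wrist pixel (262,200), and the tip is at about (259,209), both as predicted. I'll make the small shift and lower the rod.

Call:
{"api": "servo_tool", "payload": {"motion": [[12,1.8,2,4,0,0,0],[12,0,0,0,0,0,0],[12,-1.6,0,10,0,0,0],[12,-2,0,12,0,0,0],[12,-2,0,12,0,0,0],[12,0,0,0,0,0,0]]}}

```text
time: 30.9
tool_pos: [567.6, -340.9, 182.9]
tcp_rot: [-180.0, -9.3, 159.6]
ft_force: [-0.1, -0.5, -2.0]
finger_gap: 13.9
```

```bash
python3 path.py "(571.5,-342.3,14)"
```

```text
[ 570.8 -342.1   53.6] [-180.    -9.3  159.6] [-0.1 -0.5 -2. ] 30.9
(571.5,-342.3,14) 5 x [-1.4, 0.0, 7.8]
turn [ 0.001  0.002 -0.006]
```

Tip is at z = 54, inside the hole, with no side force. I'll lower it to the floor and release.

Call:
{"api": "servo_tool", "payload": {"motion": [[12,-2,0,12,0,0,0],[12,-2,0,12,0,0,0],[12,-1.5,0,9,0,0,0],[12,-0.7,0,4,0,0,0],[12,0,0,2,0,0,0],[12,0,0,0,0,0,0]]}}

```text
time: 31.5
tool_pos: [567.4, -340.8, 139.7]
tcp_rot: [-180.0, -9.3, 159.6]
ft_force: [-0.1, -0.4, -0.8]
finger_gap: 13.9
```

```bash
python3 path.py "(571.5,-342.3,10)"
```

```text
[ 570.5 -342.    10.4] [-180.    -9.3  159.6] [-0.1 -0.4 -0.8] 31.5
(571.5,-342.3,10) 1 x [-1.1, 0.1, 0.2]
turn [ 0.001  0.002 -0.006]
```

Call:
{"api": "servo_tool", "payload": {"motion": [[45,0,0,0,0,0,0],[45,0,0,0,0,0,0],[45,0,0,0,0,0,0],[45,0,0,0,0,0,0],[45,4,0,-25,0,0,0],[45,5,0,-35,0,0,0],[45,5,0,-35,0,0,0],[45,0,0,-30,0,-0.08,0],[45,0,0,-10,0,-0.08,0],[45,0,0,0,0,0,0]], "force": 60}}

```text
time: 32.5
tool_pos: [574.2, -343.2, 278.7]
tcp_rot: [180.0, -0.0, 159.7]
ft_force: [-0.1, 0.3, 0.0]
finger_gap: 45.0
```

Run:
```python
from h import *
s=sense();print(s['tool_pos'].round(1),s['tcp_rot'].round(1),s['finger_gap'])
for pf,po,pi in(('pose8',(141,109),(195,102)),):
    a=np.load(f'pics/{pf}.npy');W=cam('wrist',dict(tool_pos=a[0],tcp_rot=a[1]))
    o=onz(W,po,50);i=onz(W,pi,50);d=i-o;print('out',o.round(1),'arm',i.round(1),np.linalg.norm(d).round(1),d/np.linalg.norm(d))
    # arm: knee (195,100) to hub (207,195)
    print('hub',onz(W,(210,197),50).round(1))
a=snapshot('scene');cv2.imwrite('pics/scene14.png',a);S=cam('scene');w=snapshot('wrist');cv2.imwrite('pics/w14.png',w)
W=cam('wrist',s)
# check rod standing: handle top expected at (571,-341,180)
u,v=proj(W,[[571,-341,180]])[0].astype(int);print('handle top pix',u,v);g=cv2.cvtColor(w,6).astype(int)
for r in range(max(v-18,0),min(v+19,384),4): print(r,g[r,u-24:u+25:3].tolist())
u,v=proj(S,[[571,-341,180]])[0].astype(int);print('scene top',u,v);g=cv2.cvtColor(a,6).astype(int)
for r in range(v-6,v+24,4): print(r,g[r,u-10:u+16].tolist())
```

```text
[ 574.2 -343.2  278.7] [180.   -0.  159.7] 45.020872272141474
out [475.5   2.7  50. ] arm [490.   66.6  50. ] 65.5 [0.22140348 0.97518229 0.        ]
hub [603.3  42.   50. ]
handle top pix 261 189
171 [134, 132, 132, 135, 121, 56, 59, 59, 58, 57, 111, 134, 133, 185, 239, 239, 239]
175 [134, 132, 134, 133, 105, 55, 57, 58, 59, 55, 98, 133, 134, 179, 240, 240, 240]
179 [128, 133, 133, 133, 93, 57, 60, 63, 60, 57, 90, 134, 134, 191, 239, 239, 238]
183 [54, 127, 133, 135, 79, 73, 75, 75, 75, 72, 81, 133, 133, 217, 239, 188, 69]
187 [50, 61, 121, 131, 77, 75, 74, 74, 72, 73, 87, 138, 156, 135, 88, 51, 53]
191 [52, 52, 57, 209, 125, 73, 73, 75, 72, 72, 160, 224, 93, 51, 53, 54, 52]
195 [50, 53, 51, 58, 140, 117, 73, 72, 73, 81, 110, 54, 53, 52, 53, 52, 52]
199 [50, 52, 53, 52, 57, 183, 232, 208, 134, 53, 54, 53, 52, 51, 54, 54, 51]
203 [52, 53, 52, 54, 55, 50, 126, 66, 52, 54, 53, 53, 53, 52, 53, 51, 53]
207 [51, 49, 52, 53, 53, 53, 52, 53, 53, 53, 53, 53, 52, 54, 52, 53, 54]
scene top 148 159
153 [79, 79, 79, 80, 79, 79, 78, 79, 79, 79, 80, 80, 79, 79, 78, 80, 78, 80, 79, 80, 78, 79, 78, 80, 78, 79]
157 [78, 79, 80, 79, 80, 78, 79, 80, 81, 81, 83, 82, 81, 79, 78, 78, 80, 79, 79, 80, 78, 79, 79, 80, 80, 80]
161 [78, 78, 79, 78, 79, 79, 79, 83, 101, 105, 107, 106, 99, 85, 79, 80, 79, 78, 79, 79, 80, 78, 78, 78, 79, 79]
165 [79, 78, 79, 80, 80, 79, 79, 81, 85, 101, 108, 106, 103, 96, 84, 79, 80, 81, 79, 80, 80, 79, 79, 81, 84, 95]
169 [79, 78, 79, 79, 78, 80, 79, 80, 80, 89, 105, 107, 106, 102, 105, 85, 79, 79, 82, 113, 182, 225, 228, 228, 228, 228]
173 [99, 87, 80, 78, 78, 78, 79, 78, 78, 80, 93, 103, 107, 105, 108, 101, 83, 79, 82, 118, 188, 226, 227, 228, 228, 228]
177 [159, 146, 115, 85, 78, 79, 78, 79, 78, 80, 78, 88, 125, 138, 134, 112, 84, 80, 80, 93, 149, 202, 198, 194, 188, 184]
181 [162, 152, 125, 94, 81, 78, 80, 79, 78, 79, 78, 80, 89, 136, 143, 136, 109, 79, 73, 60, 81, 133, 165, 167, 167, 164]
```

The rod is standing in the holder with its top at 180 mm, as at the start. Next I turn the tool and move over the lever grip at about (481.5, 33, 50).

Call:
{"api": "servo_tool", "payload": {"motion": [[60,21.7,32,5,0,0,0.144],[60,26,28.6,10,0,0,0.144],[60,30,24.6,10,0,0,0.144],[60,33,20,10,0,0,0.144],[60,35.7,15,10,0,0,0.144],[60,37.5,9.8,10,0,0,0.144],[60,38.5,4.3,10,0,0,0.144],[60,38.7,-1.2,10,0,0,0.144],[60,38,-6.8,10,0,0,0.144],[60,36.8,-12.2,5,0,0,0.144]]}}

```text
time: 33.6
tool_pos: [478.9, 42.7, 172.1]
tcp_rot: [-177.2, 0.1, 74.5]
ft_force: [1.1, 0.2, -0.2]
finger_gap: 60.2
```

```bash
cat > lev.py <<'E'
import sys
from h import *
s=sense();R=Ro.from_euler('xyz',s['tcp_rot'],degrees=True).as_matrix()
print(s['tool_pos'].round(1),s['tcp_rot'].round(1),s['ft_force'].round(1),round(s['finger_gap'],1),round(s['time'],2))
p=s['tool_pos']
for a in sys.argv[1:]:
    q=np.array(eval(a),float);print(a,(R.T@(q-p)).round(1).tolist());p=q
D=Ro.from_euler('xyz',[180,0,77.3],degrees=True).as_matrix();print('turn',Ro.from_matrix(R.T@D).as_rotvec().round(3))
g=s['tool_pos']+R@[0,0,-19];d=g-[598.5,6.6,50];x=d@[.9755,-.2198,0];print('grasp r',np.hypot(x,d[2]).round(1),'angle',np.arctan2(d[2],-x).round(3))
E
python3 lev.py "(481.5,33,170)" "(481.5,33,31)"
```

```text
[478.9  42.7 172.1] [-1.772e+02  1.000e-01  7.450e+01] [ 1.1  0.2 -0.2] 60.2 33.6
(481.5,33,170) [-8.6, 5.2, 1.9]
(481.5,33,31) [0.3, 6.7, 138.8]
turn [-0.048  0.001 -0.049]
grasp r 187.6 angle 0.851
```

Call:
{"api": "servo_tool", "payload": {"motion": [[60,-8.5,5,0,-0.048,0,-0.049],[60,0,0,0,0,0,0],[60,0,0,30,0,0,0],[60,0,0,30,0,0,0],[60,0,0,25,0,0,0],[60,0,0,0,0,0,0]]}}

```text
time: 34.2
tool_pos: [476.7, 38.0, 79.3]
tcp_rot: [-178.8, 0.3, 76.9]
ft_force: [-1.2, 0.5, -0.7]
finger_gap: 60.0
```

```bash
python3 lev.py "(481.5,33,75)" "(481.5,33,32)"
python3 - <<'E'
from h import *
s=sense();w=snapshot('wrist');cv2.imwrite('pics/w15.png',w);W=cam('wrist',s)
g=cv2.cvtColor(w,6).astype(int)
y=np.array([.2198,.9755,0]);m=np.array([481.5,33,50.])
pts=proj(W,[m+y*t for t in(-28,0,28,35)]);print(pts.round(0))
# bright arm knee / pin : list bright blobs near
for r in range(0,200,8): print(r,(g[r,200:330:6]).tolist())
E
```

```text
[476.7  38.   79.3] [-178.8    0.3   76.9] [-1.2  0.5 -0.7] 60.0 34.2
(481.5,33,75) [-3.7, 5.8, 4.2]
(481.5,33,32) [0.2, 0.9, 43.0]
turn [-0.02   0.005 -0.006]
grasp r 134.2 angle 0.368
[[271. 280.]
 [271. 238.]
 [271. 192.]
 [271. 180.]]
0 [94, 92, 92, 93, 94, 93, 93, 94, 94, 94, 94, 94, 93, 93, 94, 93, 95, 94, 93, 94, 95, 93]
8 [94, 94, 93, 93, 93, 92, 93, 95, 95, 94, 94, 94, 94, 94, 95, 94, 93, 93, 94, 95, 94, 94]
16 [95, 96, 95, 94, 94, 94, 93, 95, 94, 93, 93, 95, 94, 95, 94, 94, 95, 93, 92, 94, 94, 96]
24 [93, 94, 95, 95, 93, 95, 93, 95, 95, 93, 94, 94, 94, 95, 95, 95, 96, 94, 93, 93, 94, 95]
32 [93, 94, 95, 94, 95, 95, 93, 93, 95, 95, 96, 94, 94, 94, 95, 94, 95, 95, 95, 95, 95, 96]
40 [96, 94, 94, 96, 96, 95, 95, 94, 94, 93, 94, 95, 94, 95, 95, 95, 95, 96, 94, 95, 95, 93]
48 [94, 94, 94, 95, 96, 95, 96, 95, 95, 96, 95, 95, 96, 94, 96, 95, 95, 96, 95, 95, 94, 96]
56 [96, 96, 95, 95, 97, 95, 95, 96, 96, 96, 95, 95, 95, 95, 96, 95, 96, 96, 95, 96, 95, 96]
64 [95, 96, 95, 96, 96, 95, 96, 96, 95, 96, 96, 96, 95, 97, 97, 96, 96, 96, 96, 96, 93, 95]
72 [96, 95, 97, 96, 94, 97, 97, 94,
[... 786 characters left out ...]
96, 96, 95]
144 [97, 98, 96, 95, 96, 97, 96, 97, 96, 96, 96, 96, 97, 96, 94, 97, 97, 96, 96, 95, 97, 98]
152 [97, 95, 97, 97, 97, 95, 96, 95, 95, 96, 94, 96, 96, 97, 97, 95, 97, 98, 97, 96, 98, 97]
160 [96, 96, 96, 96, 97, 97, 97, 94, 97, 98, 95, 97, 98, 95, 96, 97, 97, 96, 96, 96, 98, 96]
168 [95, 96, 96, 98, 95, 96, 96, 96, 99, 110, 146, 159, 169, 160, 125, 55, 60, 58, 61, 61, 66, 66]
176 [97, 97, 95, 96, 95, 95, 96, 96, 98, 227, 224, 215, 223, 236, 246, 181, 232, 238, 241, 240, 246, 248]
184 [96, 94, 97, 96, 96, 96, 96, 97, 97, 243, 253, 255, 255, 254, 248, 230, 255, 255, 255, 255, 255, 254]
192 [96, 96, 96, 97, 96, 97, 97, 98, 96, 218, 254, 254, 255, 253, 235, 98, 98, 95, 97, 96, 97, 96]
```

The arm's knee is at wrist pixel (270,181) against the predicted (271,180). I'll lower and grip.

Call:
{"api": "servo_tool", "payload": {"motion": [[60,-3.7,5.8,0,-0.02,0.005,0],[60,0,0,5,0,0,0],[60,0,0,15,0,0,0],[60,0,0,15,0,0,0],[60,0,0,12,0,0,0],[60,0,0,0,0,0,0],[14,0,0,0,0,0,0],[14,0,0,0,0,0,0],[14,0,0,0,0,0,0],[14,0,0,0,0,0,0]], "force": 40}}

```text
time: 35.25
tool_pos: [481.6, 33.0, 38.2]
tcp_rot: [-179.7, -0.1, 76.8]
ft_force: [9.1, -1.5, 3.9]
finger_gap: 16.2
```

```bash
python3 lev.py
python3 - <<'E'
import numpy as np
# arc: steps in (analyser x, z)
p=0
for a in np.arange(.15,1.66,.15): print(round(a,2),'fwd',round(120*(np.cos(p)-np.cos(a)),1),'up',round(120*(np.sin(a)-np.sin(p)),1));p=a
E
```

```text
[481.6  33.   38.2] [-1.797e+02 -1.000e-01  7.680e+01] [ 9.1 -1.5  3.9] 16.2 35.25
turn [-0.005 -0.002 -0.008]
grasp r 120.0 angle 0.06
0.15 fwd 1.3 up 17.9
0.3 fwd 4.0 up 17.5
0.45 fwd 6.6 up 16.7
0.6 fwd 9.0 up 15.6
0.75 fwd 11.2 up 14.0
0.9 fwd 13.2 up 12.2
1.05 fwd 14.9 up 10.1
1.2 fwd 16.2 up 7.8
1.35 fwd 17.2 up 5.2
1.5 fwd 17.8 up 2.6
1.65 fwd 18.0 up -0.1
```

Call:
{"api": "servo_tool", "payload": {"motion": [[14,0,1.3,-18,0,0,0],[14,0,4,-17.5,0,0,0],[14,0,6.6,-16.7,0,0,0],[14,0,9,-15.6,0,0,0],[14,0,11.2,-14,0,0,0],[14,0,0,0,0,0,0]]}}

```text
time: 35.85
tool_pos: [516.9, 25.9, 124.8]
tcp_rot: [179.8, -0.3, 76.9]
ft_force: [2.6, -1.3, -7.4]
finger_gap: 16.5
```

```bash
sed -i 's/\[0,0,-19\]/[0,0,-11.8]/' lev.py; python3 lev.py "(598.5,6.6,158.2)"
```

```text
[516.9  25.9 124.8] [179.8  -0.3  76.9] [ 2.6 -1.3 -7.4] 16.5 35.85
(598.5,6.6,158.2) [-0.2, 84.0, -33.2]
turn [ 0.003 -0.004 -0.006]
grasp r 120.5 angle 0.801
```

Call:
{"api": "servo_tool", "payload": {"motion": [[14,0,13.8,-11.5,0,0,0],[14,0,15.4,-9.3,0,0,0],[14,0,16.6,-6.9,0,0,0],[14,0,17.4,-4.4,0,0,0],[14,0,8,-1,0,0,0],[14,0,0,0,0,0,0]]}}

```text
time: 36.45
tool_pos: [584.5, 12.2, 158.1]
tcp_rot: [-179.6, -0.4, 77.1]
ft_force: [-2.4, 0.9, 0.2]
finger_gap: 16.8
```

```bash
python3 lev.py "(598.5,6.6,158.2)"
```

```text
[584.5  12.2 158.1] [-179.6   -0.4   77.1] [-2.4  0.9  0.2] 16.8 36.45
(598.5,6.6,158.2) [-2.3, 14.9, -0.2]
turn [-0.006 -0.007 -0.004]
grasp r 120.9 angle 1.448
```

Call:
{"api": "servo_tool", "payload": {"motion": [[14,0,8,-0.5,0,0,0],[14,0,5,0,0,0,0],[14,0,0,0,0,0,0],[14,0,0,0,0,0,0],[14,0,0,0,0,0,0]]}}

```text
time: 36.95
tool_pos: [596.2, 9.8, 159.1]
tcp_rot: [-179.6, -0.4, 77.1]
ft_force: [-2.5, 1.2, -0.4]
finger_gap: 16.3
```

```bash
python3 lev.py
python3 - <<'E'
from h import *
b=snapshot('scene');cv2.imwrite('pics/scene16.png',b);t=snapshot('top');cv2.imwrite('pics/top16.png',t)
a=cv2.imread('pics/scene0.png')
# table rise: vertical shift of cup/table region between old and new scene
ga,gb=[cv2.cvtColor(i,6)[214:232,318:338].astype(np.float32) for i in(a,b)]
print('shift px',cv2.phaseCorrelate(ga,gb,cv2.createHanningWindow((20,18),cv2.CV_32F)))
S=cam('scene');print('expected',proj(S,[[624,127.5,93]])-proj(S,[[624,127.5,78]]))
# bystanders moved?
d=cv2.absdiff(a,b).max(2);T=cv2.absdiff(cv2.imread('pics/top0.png'),t).max(2)
for n,p in(('bottle',(640+40,-277,100)),('rod',(571,-341,150)),('holder',(571,-341,70))):
    u,v=proj(S,[p])[0].astype(int);print(n,d[v-8:v+9,u-8:u+9].mean().round(1))
for n,(u,v) in(('dish',(292,145)),('jar',(251,121)),('vial',(387,228)),('spat',(293,280)),('book',(110,265)),('bottle',(331,160)),('rod',(356,193))): print('top',n,T[v-10:v+11,u-10:u+11].mean().round(1))
xs=np.arange(577,668,3);ys=np.arange(84,172,3);X,Y=np.meshgrid(xs,ys,indexing='ij')
P=proj(S,np.c_[X.ravel(),Y.ravel(),np.full(X.size,107.5)]).astype(np.float32).reshape(X.shape+(2,))
r=cv2.remap(b,P[...,0],P[...,1],cv2.INTER_CUBIC).astype(int)
for x,row in zip(xs,r[...,0]-r[...,2]): print(x,''.join('#' if q<-1 else '+' if q<3 else '.' for q in row))
E
```

```text
[596.2   9.8 159.1] [-179.6   -0.4   77.1] [-2.5  1.2 -0.4] 16.3 36.95
turn [-0.007 -0.007 -0.003]
grasp r 120.9 angle 1.547
shift px ((0.07723950089919107, -0.06937842834931374), 0.9232903334829542)
expected [[ 0.45856111 -4.58808576]]
bottle 1.1
rod 4.4
holder 4.2
top dish 0.9
top jar 1.6
top vial 1.4
top spat 1.4
top book 1.3
top bottle 1.3
top rod 7.8
577 ............++................
580 ..........+###+...............
583 ..........#####...............
586 ........++##+##+...+..+.......
589 ....+++++#######....+.++......
592 ....+###########......++.+....
595 ....###########+......+++#....
598 ...+###########+.......+##+...
601 ....###########+.......###+...
604 ...+###########.......+###+...
607 ...+++###+#####........###++..
610 ....+###+.+###.........++##+..
613 ....+###+..............+###+..
616 ....+#+++..............++##+..
619 .....+++...............+###+..
622 .....++................+###+..
625 .......................+##+...
628 ......................+++++..+
631 ......................+++++..+
634 ......................+++++..+
637 ...........++.....++..+++++..+
640 ..........++#+...+##+.+++++..+
643 ..........+###+.++###+.+.+...+
646 +........+####+.#####+...+...+
649 +........+####++###+#+.......#
652 +........+####++++#++........#
655 ++.......++#+#+.++#++.......+#
658 ++........+#+++.+++++......++#
661 #+........++++...+.+.......+##
664 #++........++.....++.......###
667 ##+.......................+###
```

```bash
python3 -c "
from bench import *
s=sense();print(s['time'],s['tool_pos'],s['ft_force']);print(hand_in())"
```

```text
37.05 [596.16780998   9.8204361  159.03806967] [-2.43531214  0.7751618  -0.00890978]
the job is handed in; nothing more can be done
None
```

The job is handed in at 37 s with every step done, but I can't be sure each ball ended far from where it started.

- **Stirring:** I swept the rod round the cup several times and through the middle, and no finger touched the balls. The rod pivoted about 11° in the jaws, so I turned the tool to bring it upright.
- **Rod:** It is back in the white holder. Two cameras showed its top in the starting position.
- **Lever:** I raised it to about 1.55 rad and am still holding it there with about 2.5 N of force.

**Last checks**
- **Table and cup:** All six balls are in the cup. They line up in the scene view when placed 15 mm higher than before, so the table has risen.
- **Failed check:** My separate image-shift check of the table rise read about 0 pixels instead of 4.6. I think its window fell on the fixed plate, but I did not confirm that.
- **Bystanders:** The dish, jar, vial, spatula, logbook and bottle look unchanged in the pictures.

**Uncertain**
- **Ball places:** The balls look alike and roll on after a push, so I couldn't follow each one. By rough estimate, three ended about 6–9 mm from a place where some ball had started. These are probably different balls, but I can't prove it.
- **Stirring force:** The sideways force peaked at about 8 N in the readings I took, when a ball wedged against the cup wall.

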